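# Secure the tube rotor with its retaining ring

### The arm

A 7-joint arm with a two-finger parallel gripper is mounted at the origin on a cart in front of the work surface, level with it; the furniture and walls round the work are solid. World frame = base frame: x ahead of the robot, y to its left, z up, the work surface at z = 0. Lengths are in m, angles in rad, forces in N, time in s.
With the tool pointing down it reaches from about 0.4 to 0.85 m from the base axis. Payload 10.4 kg.
Tool frame: the origin (TCP) lies midway between the tips of the shut fingers; the grasp point (between the pads) lies 19 mm behind it; z points along the fingers, y is the direction in which the jaws open and shut (so a half turn about z gives the same grasp; the last joint's range is limited). The gripper opens to 85 mm and grips with 20 to 120 N. Pads are 22 mm wide; open, the fingers measure 114 mm over their backs; the gripper's body (76 mm by 85 mm) begins 54 mm behind the grasp point. The pads swing forward as they close: fully open they stand 13 mm farther back than shut.
Start: joints at [-0.023, 0.332, -0.065, 1.46, 0.022, 1.35, -0.088], TCP at [0.625, 0, 0.231] pointing down, gripper open.
Joint ranges: [-2.6, 2.6], [-0.5, 2.12], [-1.47, 1.34], [0.16, 2.42], [-1.27, 4.41], [0.06, 2.06], [-2.6, 2.6]. Speed limits (rad/s): [2.22, 2.22, 2.79, 2.79, 3.14, 3.14, 3.14].

### API

Orientations are given as a unit quaternion [x, y, z, w].
In Python, from workcell import manip, camera, camera_info, workorder, nets gives the robot as it stands.
- The arm moves only by the tool apply_moves, never from a script. Its argument "commands" is a list of rows, each a list of 5 numbers: the shift along the tool's x, y, z in m, then the turn about the tool's z in degrees, then the gripper command: -1 is fully open, 1 is shut, values between are in proportion. A call has 1 to 5 rows; each row shifts and turns the pose as measured when the row begins, along the tool's axes as they then stand; what a row does not reach is not made up. A row lasts 1/12 s, in which the tool goes at most 41.7 mm and 7.16 degrees, less where a joint would pass 70% of its speed; a pose out of reach is approached as far as the arm can. A call is refused whole if a number of a shift passes 0.0417 or a number of a turn 7.16, either way. A call with a gripper value outside its range is refused whole. The fingers move at their own pace and stop on an object; "squeeze" is the grip in N (left out, the last holds). Time passes only in rows, so rows that do not move let the fingers close. It gives the time, the measured TCP pose, the force and the opening at its end, in the units of the state.
- manip.get_obs(): the state, without advancing time (a new reading comes with each control period).
- camera(name): name is "scene" or "side" or "wrist"; returns (picture, depth): 420x560x3 uint8, red, green, blue; 420x560 float32, m along the optical axis (not along the pixel's ray), 0 where there is no reading.
- camera_info(name): a dict with "camera_matrix" (3x3 intrinsics, pixels), "k1" (the pictures are not rectified: a ray, as slopes to the right and down, at radius r is drawn at 1 + k1 r^2 times it, then the intrinsics apply), "xyz" and "rotation" of the camera in the world; the wrist camera has in their place "T_tool_cam" (4x4, takes a point from camera to tool coordinates, whose origin is the TCP and whose axes are the flange's). Camera axes: x right, y down, z forward; pixel columns grow to the right and rows downward; lengths in m; the calibration is good to about 2 mm. A picture is of the moment at which its call begins: read the wrist's pose just before it. camera_info takes no time and is no camera call.
- workorder.hand_in(): hands the job in, once; it reports no verdict.
Trained networks look in the newest picture that a camera, given by its name, has taken for a name from the list of things; names that differ only in an ending like _2 or _b are one class to them, and where a whole thing is asked for, a point or a joint stands for the part that bears it (a point fixed in the world has none). Each returns a list of dicts, best first, with "conf" (0 to 1); they miss things now and then, are a little off and sometimes report something else, mostly with a low value. They report only what shows in the picture. A call takes as long as a camera call.
- nets.look_for(camera, thing): "rect" ([left, top, width, height] in pixels, round what is visible of it).
- nets.place_of(camera, thing): "xy" ([column, row] in pixels: a listed point, or the origin of a listed thing).
The state is a dict: "clock": time; "joint_pos": joint angles; "joint_velocities": joint speeds; "tau": joint torques, N m; "position": TCP position; "ee_rot": TCP orientation; "ft_force": force on the tool from outside, world axes, zero at the start; "torque": the same for the moment, N m; "grip_width": opening from 0.0 (shut) to 1.0 (fully open).
Only numpy, scipy, OpenCV 4.12 (cv2) and the standard library are available. Lean on these libraries where they do the work, as an engineer would, in place of code of your own. Each camera call takes 0.05 s, during which the arm holds its last target. There are 200 camera calls.

### The job

The tube rotor has been put back on the mixer's spindle and still needs its retaining ring. Take the ring pliers out of their holder, put their two tip pins into the eyes of the ring lying on the bench, squeeze the handles to spread the ring, lower it over the spindle onto the rotor's hub and let it close fully into the groove, flat and centred; then lay the pliers down flat on the bench, clear of the mixer. Touch the ring only with the pliers, not with the fingers, and leave the other things on the bench where they are.

Things in the scene. Friction and masses are not known exactly. Their poses are not given: they have to be found in the camera images.
- pliers_joint (a point): Ring pliers, steel with two black rubber grips, 140 mm long, 0.16 kg, lying flat. This point: centre of their box joint, 9 mm above their underside, on the centre line; x axis along the pliers to the tips, z up. The joint is a flat-sided block 26 mm long (x), 40 mm wide (y), 2 to 16 mm above the underside; the pliers are lifted out of the holder by it, which does not squeeze them.
- pliers_tips (a point): On the centre line, 55 mm ahead of the joint, level with the pliers' underside: midway between the two pins of the tips. The pins are 5 mm thick and point down from the jaws, whose underside is 7 mm above this level; they stand 11 mm to each side while the handles are free and 28 mm to each side when squeezed to the stop.
- pliers_grips (a point): Midway between the rubber grips while free, 50 mm behind the joint (near the centre of mass), 9 mm above the underside; there they measure 63 mm over their outsides (each 7 mm wide, 18 mm high, from 38 to 78 mm behind the joint). A spring (5 N) parts them; squeezing (16 N with the ring on) spreads the tips to a stop, at about 30 mm. Let out to 60 mm, the ring is closed, the pins loose in its eyes.
- holder: Grey plastic tool holder, fixed, 74 x 92 x 22 mm. At the start the grips lie in its pocket, whose floor is 4 mm above the bench, their tops flush with its rim, so fingers cannot get beside them; joint and tips stick out. Origin: on the bench under the joint of the pliers when in it; x axis along the pliers to the tips; the holder lies 18 to 92 mm behind it (-x).
- ring_mid (a point): Open retaining ring, dark spring steel, 0.03 kg, 61 x 49 mm, 6 mm thick, flat on the bench. This point: the closed ring's centre, 3 mm above its underside; x axis from the gap with the two eyes to the back. Four inner lugs leave a circle of 30 mm when closed, too small for the 35 mm spindle. It is fixed to the left (+y) half.
- ring_back (a point): Back of the ring opposite the gap, where its two halves flex; half-way up, 22 mm from the closed ring's centre. In the ring spread by the pliers the spindle has its room (about 2 mm of play all round) 23 mm from this point towards the middle between the eyes.
- ring_eye_left (a point): Centre of the left eye, half-way up: a hole 11 mm wide in a round boss 17 mm wide, 28 mm from the ring's centre on the gap side and 11 mm to the left when closed. One pin of the pliers goes into it from above, the pliers lying in line with the ring, handles away from it. When the spread ring closes in the groove, its eyes draw 6 mm away from the spindle: let the pliers follow.
- ring_eye_right (a point): Centre of the right eye, alike, 11 mm to the right when closed.
- ring_arm (a joint): Spread of the ring: angle between its halves. 0 = closed (on the bench), about 0.6 rad when spread by the pliers to their stop, about 0.04 rad when seated in the groove. A spring closes it (0.13 N m at 0, 0.43 N m at 0.6 rad).
- groove (a point): Seat of the ring's centre: on the mixer's upright spindle axis, 3 mm above the rotor hub's flat face (82 mm across, 70 mm above the bench). Groove: from that face 8 mm up, 31 mm across; above it the spindle is 35 mm across and tapers to 29 mm at its end, 21 mm above the hub. Mixer: fixed, round, white, 144 mm across; its ten tube cups lie lower, within 66 mm of the axis.
- vial_0_mid (a point): Small brown vial with a black cap, 23 mm across, 57 mm high, standing loose between the holder and the microscope; a bystander. This point: its centre, half-way up.
- lever_left (a joint): Angle by which each lever of the pliers is turned (both turn alike, on two pivots in the box joint): 0 = handles free, 0.32 rad = squeezed to the stop.

How it is judged:
On the way, in this order (a step that is already met when the one before it is completed fails the run):
1. the ring, spread by the pliers, is lifted clear of the bench (value of joint ring_arm above 0.3 rad and height (world z) of ring_mid above 0.03 m), for 0.2 s.
2. the spread ring is down round the spindle, at the level of the groove (value of joint ring_arm above 0.25 rad and horizontal distance between ring_mid and groove below 0.012 m and z of ring_mid in the frame of groove below 0.004 m), for 0.1 s.
At the end, for the whole second after the job is handed in: The ring sits in the groove: flat within 0.1 rad, centred within 3 mm, 2 mm below to 4 mm above its seat on the hub, spread under 0.14 rad; the pliers lie still and flat (0.2 rad) on the bench or in the holder, joint under 30 mm high and over 100 mm from the spindle axis (horizontal distance between ring_mid and groove below 0.003 m and z of ring_mid in the frame of groove between -0.002 and 0.004 m and angle between ring_mid's own z axis and vertical below 0.1 rad and value of joint ring_arm below 0.14 rad and height (world z) of pliers_joint below 0.03 m and angle between pliers_joint's own z axis and vertical below 0.2 rad and horizontal distance between pliers_joint and groove above 0.1 m and linear speed of each of pliers, ring below 0.02 m/s); the robot touches nothing.
It fails at once if the fingers touch the ring (contact force between the fingers and ring above 0.5 N).
It fails at once if the vial is pushed away or knocked over (distance of vial_0_mid from where it was at the start of the episode above 0.03 m or angle between vial_0_mid's own z axis and vertical above 0.5 rad).
It also fails if it takes over 66 s, if anything falls off the work surface, if the arm or the gripper's body presses on something with over 40 N, if the wrist force passes 120 N, or if a joint passes its speed limit or range.

## Working session

There is one attempt and no reset: what is moved stays moved. The work goes in short steps, Python scripts to look and compute and a tool call to move; the robot and the scene stay as the last step left them, time stands still between calls to the robot, and variables do not carry over. Pictures are saved under pics/ and viewed, about 8 in all and at most 12, crops included, and the job is handed in when it is done.

Besides the shell and the picture viewer there is one more tool, called as name(argument=value, ...), one argument or row to a line, values as JSON. apply_moves: Moves the arm, as the interface text tells. Its arguments: {"type":"object","properties":{"commands":{"type":"array","items":{"type":"array","items":{"type":"number"}}},"squeeze":{"type":"number"}},"required":["commands"]}

```bash
ls; mkdir -p pics
cat > h.py <<'E'
import numpy as np, cv2
from scipy.spatial.transform import Rotation as R
from workcell import manip, camera, camera_info, workorder, nets
def pose(name):
    ci=camera_info(name)
    if 'T_tool_cam' in ci:
        o=manip.get_obs(); T=np.eye(4); T[:3,:3]=R.from_quat(o['ee_rot']).as_matrix(); T[:3,3]=o['position']
        T=T@np.array(ci['T_tool_cam']); return ci,T[:3,:3],T[:3,3]
    r=np.array(ci['rotation']); 
    return ci,(r if r.shape==(3,3) else R.from_quat(r).as_matrix()),np.array(ci['xyz'])
def shot(name):
    ci,Rm,t=pose(name); p,d=camera(name); return dict(ci=ci,R=Rm,t=t,p=p,d=d)
def ray(s,uv):
    K=np.array(s['ci']['camera_matrix']); k=s['ci']['k1']
    n=cv2.undistortPoints(np.array([[uv]],float),K,np.array([k,0,0,0.]))[0,0]
    return np.array([n[0],n[1],1.])
def at_z(s,uv,z):
    v=s['R']@ray(s,uv); return s['t']+v*(z-s['t'][2])/v[2]
def at_d(s,uv):
    u,v=np.round(uv).astype(int); w=s['d'][max(v-1,0):v+2,max(u-1,0):u+2]; w=w[w>0]
    return s['t']+s['R']@ray(s,uv)*np.median(w) if len(w) else None
def proj(s,P):
    q=s['R'].T@(np.array(P)-s['t']); return cv2.projectPoints(q.reshape(1,1,3),np.zeros(3),np.zeros(3),np.array(s['ci']['camera_matrix']),np.array([s['ci']['k1'],0,0,0.]))[0][0,0]
def tri(obs):
    A=np.zeros((3,3));b=np.zeros(3)
    for s,uv in obs:
        v=s['R']@ray(s,uv); v/=np.linalg.norm(v); M=np.eye(3)-np.outer(v,v); A+=M;b+=M@s['t']
    return np.linalg.solve(A,b)
def save(s,n): cv2.imwrite('pics/'+n,s['p'][:,:,::-1])
E
cat > look.py <<'E'
from h import *
import sys
np.set_printoptions(precision=4,suppress=True)
zs=dict(pliers_joint=.013,pliers_tips=.004,pliers_grips=.013,ring_mid=.003,ring_back=.003,ring_eye_left=.003,ring_eye_right=.003,groove=.073,vial_0_mid=.0285)
print(manip.get_obs())
S={}
for c in ['scene','side','wrist']:
    s=shot(c); S[c]={}; save(s,c+'0.png'); print(c,s['t'],s['R'].tolist() if c!='x' else '')
    for n,z in zs.items():
        r=nets.place_of(c,n)[:2]
        for q in r: print(c,n,round(q['conf'],2),np.array(q['xy']),at_z(s,q['xy'],z),'depth',at_d(s,q['xy']))
        if r: S[c][n]=(s,r[0]['xy'])
for n in zs:
    o=[S[c][n] for c in S if n in S[c]]
    if len(o)>1: print('tri',n,tri(o))
E
python3 look.py; python3 -c "
import cv2;print()
a=cv2.imread('pics/scene0.png');b=cv2.imread('pics/wrist0.png')
cv2.imwrite('pics/a.png',cv2.resize(cv2.hconcat([a,b]),(800,300)))"
```

```text
pics
{'clock': 0.0, 'joint_pos': array([-0.0226,  0.3329, -0.0647,  1.4609,  0.0216,  1.3499, -0.0885]), 'joint_velocities': array([-0.0007, -0.003 , -0.0013, -0.0004, -0.0006,  0.0006, -0.0012]), 'tau': array([  0.0005, -62.545 ,   0.0497, -39.161 ,   0.0164,   0.0098,
        -0.    ]), 'position': array([0.6246, 0.    , 0.2305]), 'ee_rot': array([ 0.7071,  0.7071, -0.0005, -0.0005]), 'ft_force': array([ 0.058 , -1.021 , -0.3565]), 'torque': array([-0.0448,  0.0581, -0.0341]), 'grip_width': 1.0030846619678702}
scene [0.033  0.7541 0.657 ] [[-0.7003733083708692, -0.48833058558466613, 0.5205866576317342], [-0.7136891635664865, 0.46767739770196787, -0.5214648880667656], [0.011180640831911282, -0.7367571451036308, -0.676065013448659]]
scene pliers_joint 0.79 [334.1 260.3] [0.3371 0.2862 0.013 ] depth [0.3338 0.2912 0.0199]
scene pliers_tips 0.81 [338.2 289. ] [0.2874 0.3314 0.004 ] depth [ 0.2889  0.3288 -0.0001]
scene pliers_grips 0.89 [331.6 246.2] [0.3667 0.2592 0.013 ] depth [0.3715 0.252  0.0037]
scene pliers_grips 0.66 [334.3 264.1] [0.3301 0.2938 0.013 ] depth [0.3268 0.299  0.0
[... 1658 characters left out ...]
0.56 [345.  198.9] [0.4167 0.1606 0.0285] depth [0.4152 0.1637 0.0303]
wrist [0.6255 0.0812 0.3743] [[0.9999997895156494, 0.0005917818278871363, 0.0002660130160651507], [0.0006455287873936659, -0.9487095191114197, -0.316148432923465], [6.527818302950879e-05, 0.31614853809822707, -0.9487097014351182]]
wrist vial_0_mid 0.81 [41.4 14.4] [0.4125 0.1548 0.0285] depth [0.4214 0.1517 0.0431]
tri pliers_joint [0.3345 0.2883 0.0159]
tri pliers_tips [0.285  0.3389 0.0156]
tri pliers_grips [0.3701 0.2599 0.0138]
tri ring_mid [0.6279 0.306  0.0165]
tri ring_back [0.6635 0.3107 0.0059]
tri ring_eye_left [0.3092 0.5047 0.2261]
tri ring_eye_right [0.6178 0.2907 0.0108]
tri vial_0_mid [0.4172 0.1568 0.0294]
```

View pics/scene0.png

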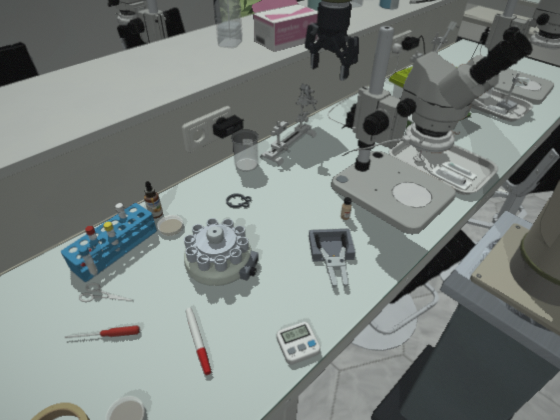

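View pics/side0.png

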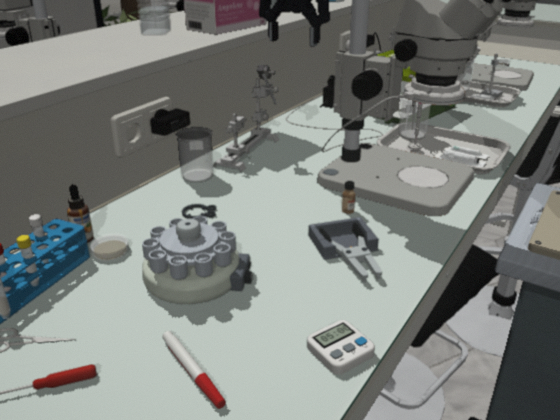

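```bash
cat > hm.py <<'E'
from h import *
H=np.full((24,20),-1.)
for c in ['scene','side','wrist']:
    s=shot(c); d=s['d']; v,u=np.nonzero(d>0)
    K=np.array(s['ci']['camera_matrix'])
    n=cv2.undistortPoints(np.stack([u,v],1).astype(float)[:,None],K,np.array([s['ci']['k1'],0,0,0.]))[:,0]
    P=s['t']+(np.c_[n,np.ones(len(n))]*d[v,u][:,None])@s['R'].T
    i=((P[:,0]-.2)/.03).astype(int); j=((P[:,1]+.1)/.035).astype(int)
    ok=(P[:,0]>.2)&(P[:,1]>-.1)&(i<24)&(j<20)&(P[:,2]>-.05)
    np.maximum.at(H,(i[ok],j[ok]),P[ok,2])
print('x\\y  '+' '.join('%4d'%(1000*(-.1+.035*j)) for j in range(20)))
for i in range(24): print('%4d '%(1000*(.2+.03*i)),' '.join('%4d'%(1000*h) if h>-1 else '   .' for h in H[i]))
E
python3 hm.py
```

```text
x\y  -100  -65  -30    5   40   75  110  145  180  215  250  285  320  355  390  425  460  495  530  565
 200     4  415  414  413  413    4    3    3    3    4    3    3    3    3    3   19   18    3    3    3
 230    24  430  428  429  421   16    4    4    3    3    3    3    3    4    3   20   22   21    3    5
 260    27  320  352  412  389   26    4    4    4    4    4   21   21    4    3   20   20   20    3    3
 290   244  372  371  372  368   27    4    4    3   24   22   22   21    3    4    3   19   17    4    4
 320    27  337  338  346  341   27    3    3   22   25   25   25   20    4    4    3    4    3    3    4
 350    27  349  351  351  330  286    3    3   24   24   23   24    4    4    4    3    3    3    3   14
 380    26  355  356  356  288  280   56   60   23   25   24   24    3    4    4    3    4    4    4   18
 410   202  236  246  248  223  176   58   60    3   23   24    3    3    4   27   33    3    4    3   18
 440   219  242  243  242  223  151    3    3    4    3    3    4    3    3   69   69   70   38    4   17
 470    27  243  386  383  204   28    4 
[... 848 characters left out ...]
  95   93   96    3    3    3    4    5   58  103   58   87   58
 740    25   75  135    2    3    4    3  134  135  135  130    3    3    4    4    4   97   58   57    2
 770   242  242  243  242  242  242  242  242  242  242  242  242  242  241  241  241  241  241  241  240
 800   318  318  318  242  243  242  243  242  242  242  242  242  241  241  241  241  242  241  241  240
 830   318  318  319  243  242  242  243  242  242  241  241  241  241  241  242  242  242  241  241  241
 859   318  319  319  243  242  242  241  241  241  241  241  242  242  242  242  242  242  241  241  241
 889   323  318  318  242  340  241  242  241  241  241  242  242  242  242  242  243  242  241  241  241
```

apply_moves(
  commands=[
    [0.04,0,0,0,-1],
    [0.04,0,0,0,-1],
    [0.04,0,0,0,-1],
    [0.04,0,0,0,-1],
    [0.04,0,0,0,-1],
  ],
)

```text
clock: 2.07
position: [0.6286, 0.1922, 0.2314]
ee_rot: [0.715, 0.699, -0.001, 0.003]
ft_force: [1.4, -0.1, -0.1]
grip_width: 1.004
```

apply_moves(
  commands=[
    [0.04,0,0,0,-1],
    [0.04,0,0,0,-1],
    [0.0,0,0,0,-1],
  ],
)

```text
clock: 2.32
position: [0.6267, 0.2863, 0.2303]
ee_rot: [0.711, 0.703, -0.0, 0.001]
ft_force: [-0.8, 2.3, -0.1]
grip_width: 0.996
```

```bash
cat > lw.py <<'E'
from h import *
import sys
np.set_printoptions(precision=4,suppress=True)
ns=sys.argv[2].split(',')
Z=dict(pliers_joint=.009,pliers_tips=0,pliers_grips=.009,ring_mid=.003,ring_back=.003,ring_eye_left=.003,ring_eye_right=.003,groove=.073,vial_0_mid=.0285)
dz=float(sys.argv[3]) if len(sys.argv)>3 else 0
o=manip.get_obs(); print(o['clock'],o['position'],R.from_quat(o['ee_rot']).as_matrix()[:,1],o['grip_width'],o['ft_force'])
s=shot('wrist'); save(s,sys.argv[1]+'.png')
import pickle; pickle.dump(s,open(sys.argv[1]+'.pkl','wb'))
for n in ns:
    for q in nets.place_of('wrist',n)[:2]: print(n,round(q['conf'],2),np.array(q['xy']),at_z(s,q['xy'],Z[n]+dz),'depth',at_d(s,q['xy']))
E
python3 lw.py w1 ring_mid,ring_back,ring_eye_left,ring_eye_right,groove
```

```text
2.3167 [0.6267 0.2863 0.2303] [ 0.9999 -0.0122  0.0005] 0.9959657733157378 [-0.8339  2.3493 -0.1184]
ring_mid 0.86 [281.6 153.9] [0.6361 0.3065 0.003 ] depth [ 0.6362  0.306  -0.0001]
ring_back 0.83 [301.4 142.9] [0.6571 0.3179 0.003 ] depth [0.6569 0.3184 0.0064]
ring_eye_left 0.6 [258.9 165. ] [0.6116 0.2948 0.003 ] depth [0.6115 0.2942 0.0002]
ring_eye_right 0.66 [267.1 175.4] [0.6203 0.2832 0.003 ] depth [0.6202 0.2828 0.001 ]
```

apply_moves(
  commands=[
    [0,-0.041,0,-7,-1],
    [0.005,-0.041,0,-7,-1],
    [0.01,-0.04,0,-7,-1],
    [0.015,-0.039,0,-7,-1],
    [0.0195,-0.0365,0,-7,-1],
  ],
)

```text
clock: 3.03
position: [0.4271, 0.269, 0.2252]
ee_rot: [0.473, 0.881, -0.005, 0.004]
ft_force: [-0.3, 0.9, 1.0]
grip_width: 1.0
```

apply_moves(
  commands=[
    [0.024,-0.034,0,-7,-1],
    [0.028,-0.031,0,-6,-1],
    [0,0,0,0,-1],
    [0,0,0,0,-1],
  ],
)

```text
clock: 3.37
position: [0.3379, 0.267, 0.2258]
ee_rot: [0.362, 0.932, -0.005, 0.006]
ft_force: [1.1, -0.3, 0.0]
grip_width: 1.001
```

```bash
python3 lw.py w2 pliers_joint,pliers_tips,pliers_grips,vial_0_mid .004
```

```text
3.3667 [0.3379 0.267  0.2258] [ 0.6751  0.7377 -0.0056] 1.001139220026386 [ 1.0891 -0.2573  0.008 ]
pliers_joint 0.58 [286.9 152.8] [0.3312 0.2904 0.013 ] depth [0.33   0.2911 0.0207]
pliers_tips 0.83 [283.7  95.1] [0.2871 0.3258 0.004 ] depth [0.2872 0.3258 0.0005]
vial_0_mid 0.9 [244.  290.1] [0.4105 0.1549 0.0325] depth [0.4074 0.1589 0.0404]
vial_0_mid 0.27 [557.2 189.2] [0.5435 0.4755 0.0325] depth [0.4993 0.4503 0.0881]
```

View pics/w2.png

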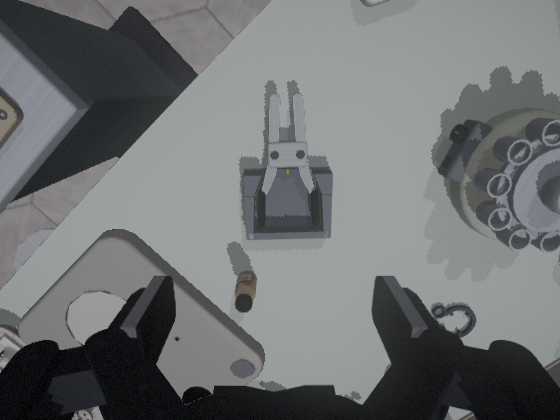

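apply_moves(
  commands=[
    [0.0105,0.0065,0.03,-1.5,-1],
    [0.0105,0.006,0.03,-1,-1],
    [0,0,0.03,0,-1],
    [0,0,0.03,0,-1],
    [0,0,0,0,-1],
  ],
)

```text
clock: 4.03
position: [0.3383, 0.2913, 0.1016]
ee_rot: [0.346, 0.938, -0.003, 0.005]
ft_force: [-2.0, -0.7, 0.1]
grip_width: 0.999
```

apply_moves(
  commands=[
    [0,0,0,0,-1],
    [0,0,0,0,-1],
  ],
)

```text
clock: 4.2
position: [0.3389, 0.2909, 0.1017]
ee_rot: [0.347, 0.938, -0.004, 0.003]
ft_force: [-1.3, 0.3, 0.6]
grip_width: 1.0
```

```bash
python3 lw.py w3 pliers_joint,pliers_tips,pliers_grips .004; python3 -c "
from h import *;import pickle
s=pickle.load(open('w3.pkl','rb'));o=manip.get_obs();print(proj(s,o['position']),proj(s,o['position']*[1,1,0]+[0,0,.02]))"
```

```text
4.2 [0.3389 0.2909 0.1017] [ 0.6515  0.7587 -0.0056] 1.0003209599874854 [-1.3492  0.3011  0.5939]
pliers_joint 0.91 [266.6 206.8] [0.3318 0.2904 0.013 ] depth [0.3301 0.2922 0.0205]
[274.57435606 278.38819266] [274.95616084 216.84083761]
```

View pics/w3.png

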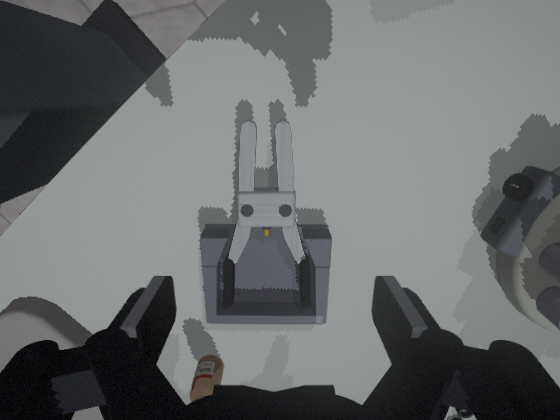

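apply_moves(
  commands=[
    [0.005,-0.005,0.025,0,-1],
    [0,0,0.03,0,-1],
    [0,0,0.025,0,-1],
    [0,0,0.012,0,-1],
    [0,0,0,0,-1],
  ],
  squeeze=40,
)

```text
clock: 4.82
position: [0.3381, 0.2943, 0.0145]
ee_rot: [0.348, 0.938, 0.003, 0.009]
ft_force: [-0.5, -0.1, 0.3]
grip_width: 1.001
```

```bash
python3 lw.py w4 pliers_joint,pliers_tips .004
```

```text
4.8167 [0.3381 0.2943 0.0145] [0.6521 0.758  0.0125] 1.0012032695643456 [-0.523  -0.1365  0.3101]
pliers_joint 0.82 [255.3 273. ] [0.3316 0.2891 0.013 ] depth [0.3286 0.2921 0.0205]
```

apply_moves(
  commands=[
    [0.001,-0.008,0,0,-1],
    [0,0,0,0,-1],
  ],
)

```text
clock: 5.13
position: [0.334, 0.2907, 0.0191]
ee_rot: [0.348, 0.937, 0.006, 0.01]
ft_force: [-0.4, -0.6, 0.2]
grip_width: 0.997
```

```bash
python3 -c "
from h import *
o=manip.get_obs();print(o['joint_pos'],R.from_quat(o['ee_rot']).as_matrix())";python3 lw.py w5 pliers_joint .004
```

```text
[-0.44346814  0.20255576 -0.41019996  2.13663872  0.13239654  0.80363169
 -0.07664212] [[-0.75765107  0.65221673  0.02404573]
 [ 0.65248409  0.75778774  0.00471742]
 [-0.01514478  0.01926362 -0.99969973]]
5.1333 [0.334  0.2907 0.0191] [0.6522 0.7578 0.0193] 0.9969382054440981 [-0.3599 -0.6164  0.2192]
pliers_joint 0.87 [269.5 269.3] [0.3324 0.2902 0.013 ] depth [0.3294 0.2927 0.0201]
```

apply_moves(
  commands=[
    [0,-0.002,0.01,0,-1],
    [0,0,0.008,0,-1],
    [0,0,0.0,0,-1],
  ],
)

```text
clock: 5.48
position: [0.3352, 0.2905, 0.0011]
ee_rot: [0.348, 0.937, 0.008, 0.012]
ft_force: [-1.3, -0.8, 0.6]
grip_width: 1.0
```

apply_moves(
  commands=[
    [0.001,-0.003,0,0,-0.3],
    [0,0,0,0,0.05],
    [0,0,0,0,0.3],
    [0,0,0,0,1],
    [0,0,0,0,1],
  ],
)

```text
clock: 5.9
position: [0.3314, 0.2884, -0.0001]
ee_rot: [0.348, 0.937, 0.007, 0.011]
ft_force: [0.1, -0.8, 1.2]
grip_width: 0.458
```

apply_moves(
  commands=[
    [0,0,0,0,1],
    [0,0,0,0,1],
    [0,0,0,0,1],
  ],
)

```text
clock: 6.15
position: [0.3315, 0.2884, 0.0001]
ee_rot: [0.348, 0.937, 0.007, 0.011]
ft_force: [-0.7, -0.8, -0.5]
grip_width: 0.459
```

apply_moves(
  commands=[
    [0,0,-0.01,0,1],
    [0,0,-0.02,0,1],
    [0,0,-0.03,0,1],
    [0,0,-0.03,0,1],
    [0,0,-0.02,0,1],
  ],
)

```text
clock: 6.57
position: [0.3249, 0.2855, 0.1118]
ee_rot: [0.347, 0.938, 0.003, 0.008]
ft_force: [1.5, 0.5, -1.1]
grip_width: 0.457
```

apply_moves(
  commands=[
    [-0.0125,0.0066,0,6.9,1],
    [-0.0116,0.0081,0,6.9,1],
    [-0.0105,0.0095,0,6.9,1],
    [-0.0093,0.0107,0,6.9,1],
    [-0.0079,0.0117,0,6.9,1],
  ],
)

```text
clock: 6.98
position: [0.3961, 0.2733, 0.1238]
ee_rot: [0.615, 0.788, 0.012, 0.008]
ft_force: [0.1, 0.3, -2.4]
grip_width: 0.457
```

apply_moves(
  commands=[
    [-0.0064,0.0126,0,6.9,1],
    [-0.0048,0.0133,0,6.9,1],
    [-0.0032,0.0138,0,6.9,1],
    [-0.0015,0.0141,0,6.9,1],
    [0,0.0141,0,6.9,1],
  ],
)

```text
clock: 7.4
position: [0.4675, 0.2562, 0.1293]
ee_rot: [0.828, 0.561, 0.015, 0.003]
ft_force: [-0.5, -0.0, -1.5]
grip_width: 0.461
```

apply_moves(
  commands=[
    [0.002,0.014,0,6.9,1],
    [0.0037,0.0137,0,6.9,1],
    [0.0053,0.0131,0,6.9,1],
    [0.0069,0.0124,0,6.9,1],
    [0.0083,0.0114,0,6.9,1],
  ],
)

```text
clock: 7.82
position: [0.5387, 0.2384, 0.1346]
ee_rot: [0.96, 0.279, 0.015, -0.003]
ft_force: [0.3, 0.0, -1.1]
grip_width: 0.463
```

```bash
python3 -c "
from h import *
o=manip.get_obs();print(o['joint_pos'],R.from_quat(o['ee_rot']).as_matrix())";python3 lw.py w6 ring_mid,ring_back,ring_eye_left,ring_eye_right
```

```text
[-0.38357744  0.30761472 -0.13213991  1.70282492  0.04597431  1.10322311
 -1.533867  ] [[ 0.84363311  0.53621612  0.0274853 ]
 [ 0.53604006 -0.84407578  0.01404017]
 [ 0.03072825  0.00288847 -0.9995236 ]]
7.8167 [0.5387 0.2384 0.1346] [ 0.5362 -0.8441  0.0029] 0.462640944023633 [ 0.252  0.031 -1.109]
ring_back 0.87 [265.2  12. ] [0.6567 0.3197 0.003 ] depth [0.656  0.3192 0.0067]
ring_eye_left 0.68 [254.9  83.5] [0.6106 0.3    0.003 ] depth [0.6107 0.3002 0.0003]
ring_eye_right 0.73 [282.6  80.7] [0.6236 0.2834 0.003 ] depth [0.6237 0.2835 0.0008]
```

View pics/w6.png

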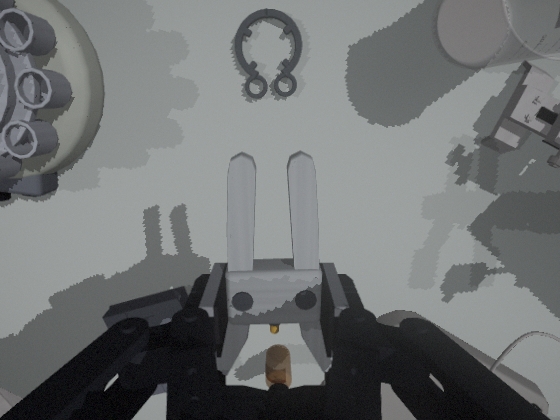

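apply_moves(
  commands=[
    [-0.002,0,0.03,-2,1],
    [-0.002,0,0.04,-2,1],
    [0,0,0.03,0,1],
    [0,0,0.015,0,1],
    [0,0,0,0,1],
  ],
)

```text
clock: 8.48
position: [0.5353, 0.2424, 0.0191]
ee_rot: [0.945, 0.326, 0.018, -0.004]
ft_force: [-0.6, -0.9, -1.3]
grip_width: 0.462
```

```bash
python3 -c "
from h import *
o=manip.get_obs();print(o['joint_pos'],o['position'],R.from_quat(o['ee_rot']).as_matrix())"
```

```text
[-0.38290182  0.43934293 -0.14324628  1.7977967   0.077237    0.8731208
 -1.46640243] [0.53525558 0.24244774 0.01907708] [[ 0.78661035  0.61666082  0.03120242]
 [ 0.61637038 -0.78721872  0.01934536]
 [ 0.03649266  0.00401499 -0.99932586]]
```

apply_moves(
  commands=[
    [0,0,0.012,1,1],
    [0,0,0.005,0,1],
    [0,0,0,0,1],
  ],
)

```text
clock: 8.73
position: [0.535, 0.2442, 0.0026]
ee_rot: [0.948, 0.319, 0.018, -0.005]
ft_force: [0.3, 0.0, -1.4]
grip_width: 0.464
```

apply_moves(
  commands=[
    [0,0,0.003,0,1],
    [0,0,0.002,0,1],
    [0,0,0,0,1],
  ],
)

```text
clock: 8.98
position: [0.5363, 0.2449, -0.0003]
ee_rot: [0.947, 0.319, 0.02, -0.005]
ft_force: [-0.9, -0.4, 0.3]
grip_width: 0.467
```

apply_moves(
  commands=[
    [0,0,0.001,0,0],
    [0,0,0,0,-0.3],
    [0,0,0,0,-1],
    [0,0,0,0,-1],
    [0,0,0,0,-1],
  ],
)

```text
clock: 9.4
position: [0.5383, 0.246, 0.0011]
ee_rot: [0.947, 0.32, 0.022, -0.005]
ft_force: [0.1, -0.6, -0.1]
grip_width: 0.998
```

apply_moves(
  commands=[
    [0,0,-0.02,0,-1],
    [0,0,-0.03,0,-1],
    [-0.015,0,-0.02,0,-1],
    [-0.02,0,-0.02,0,-1],
    [-0.015,0,0,0,-1],
  ],
)

```text
clock: 9.82
position: [0.4947, 0.2144, 0.0914]
ee_rot: [0.947, 0.32, 0.022, -0.006]
ft_force: [0.6, -0.2, 0.4]
grip_width: 1.0
```

apply_moves(
  commands=[
    [0,0,0,0,-1],
    [0,0,0,0,-1],
  ],
)

```text
clock: 9.98
position: [0.494, 0.213, 0.0931]
ee_rot: [0.947, 0.32, 0.023, -0.005]
ft_force: [0.4, 0.3, 0.2]
grip_width: 1.0
```

```bash
python3 -c "
from h import *
o=manip.get_obs();print(R.from_quat(o['ee_rot']).as_matrix())";python3 lw.py w7 ring_mid,ring_back,ring_eye_left,ring_eye_right,pliers_joint,pliers_tips,pliers_grips;python3 -c "
from h import *;import pickle
s=pickle.load(open('w7.pkl','rb'));o=manip.get_obs();print(proj(s,o['position']))"
```

```text
[[ 0.79439914  0.60611661  0.03940382]
 [ 0.60562704 -0.79536456  0.0247203 ]
 [ 0.04632379  0.00422623 -0.99891754]]
9.9833 [0.494  0.213  0.0931] [ 0.6061 -0.7954  0.0042] 1.0000803612061304 [0.3586 0.259  0.1644]
pliers_joint 0.56 [271.  145.7] [0.5359 0.2461 0.009 ] depth [0.5364 0.2465 0.0166]
pliers_tips 0.81 [273.1  54.3] [ 0.5825  0.2799 -0.    ] depth [0.5823 0.2798 0.0012]
[272.0392902  278.15092836]
```

View pics/w7.png

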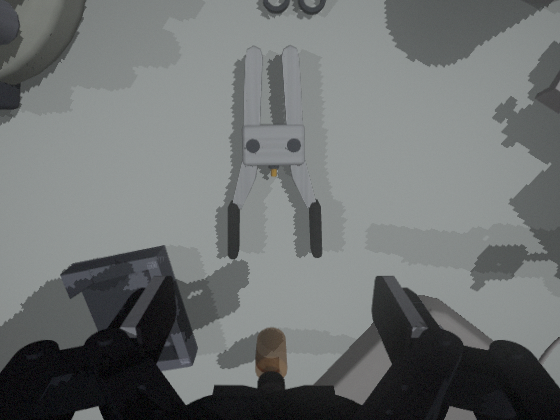

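apply_moves(
  commands=[
    [-0.001,-0.002,0.03,1,-1],
    [0,0,0.03,0,-1],
    [0,0,0.02,0,-1],
    [0,0,0.01,0,-1],
    [0,0,0,0,-1],
  ],
  squeeze=60,
)

```text
clock: 10.8
position: [0.4969, 0.2178, -0.0006]
ee_rot: [0.95, 0.312, 0.023, -0.006]
ft_force: [-0.7, -0.2, 0.6]
grip_width: 0.999
```

```bash
python3 -c "
from h import *
o=manip.get_obs();print(R.from_quat(o['ee_rot']).as_matrix())";python3 lw.py w8 ring_eye_left,ring_eye_right,pliers_joint,pliers_tips,pliers_grips
```

```text
[[ 0.80484749  0.59212805  0.04006102]
 [ 0.59157678 -0.80583831  0.0257204 ]
 [ 0.04751248  0.00299817 -0.99886614]]
10.8 [ 0.4969  0.2178 -0.0006] [ 0.5921 -0.8058  0.003 ] 0.9992992838578811 [-0.6536 -0.2217  0.5616]
pliers_joint 0.83 [276.5 177.7] [0.5377 0.2459 0.009 ] depth [0.5387 0.2468 0.0162]
```

apply_moves(
  commands=[
    [0,0.001,0.002,0,-0.5],
    [0,0,0,0,-0.41],
    [0,0,0,0,-0.41],
    [0,0,0,0,-0.41],
    [0,0,0,0,-0.41],
  ],
)

```text
clock: 11.52
position: [0.5018, 0.2177, 0.004]
ee_rot: [0.95, 0.311, 0.028, -0.006]
ft_force: [0.4, 0.6, -2.4]
grip_width: 0.705
```

```bash
python3 lw.py w9 ring_mid,ring_eye_left,ring_eye_right,pliers_joint,pliers_tips,pliers_grips
```

```text
11.5167 [0.5018 0.2177 0.004 ] [ 0.5911 -0.8065  0.0061] 0.7054554379818947 [ 0.3652  0.5722 -2.4022]
pliers_joint 0.97 [269.8 184.6] [0.5378 0.2457 0.009 ] depth [0.539  0.2465 0.0165]
```

apply_moves(
  commands=[
    [0,0,0,0,-0.41],
    [0,0,0,0,-0.41],
  ],
)

```text
clock: 12.03
position: [0.5015, 0.2178, 0.0036]
ee_rot: [0.95, 0.311, 0.028, -0.006]
ft_force: [-0.2, -0.5, -2.2]
grip_width: 0.709
```

View pics/w9.png

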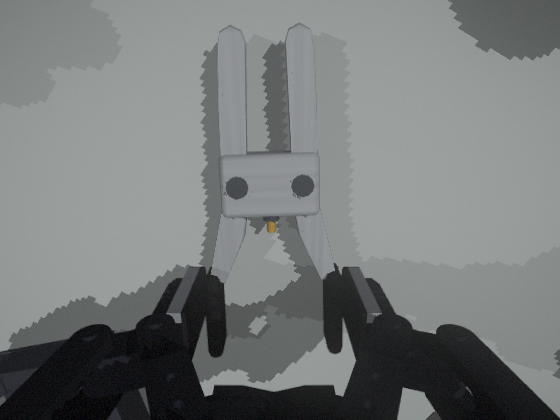

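apply_moves(
  commands=[
    [0,0,0,0,-0.7],
    [0,0,0,0,-0.8],
    [-0.002,0,0.005,0,-0.7],
    [0,0,0.003,0,-0.6],
    [0,0,0,0,-0.6],
  ],
)

```text
clock: 12.45
position: [0.5008, 0.2171, -0.0047]
ee_rot: [0.95, 0.311, 0.029, -0.006]
ft_force: [-0.0, -0.2, 0.0]
grip_width: 0.799
```

apply_moves(
  commands=[
    [0,0,0,0,-0.5],
    [0,0,0,0,-0.42],
  ],
)

```text
clock: 12.62
position: [0.501, 0.2171, -0.0043]
ee_rot: [0.95, 0.311, 0.029, -0.006]
ft_force: [-2.2, -0.8, 7.5]
grip_width: 0.709
```

apply_moves(
  commands=[
    [0,0,0,0,-0.42],
    [0,0,0,0,-0.42],
  ],
)

```text
clock: 12.78
position: [0.501, 0.2171, -0.0041]
ee_rot: [0.95, 0.311, 0.029, -0.006]
ft_force: [-0.2, 0.1, -1.5]
grip_width: 0.708
```

apply_moves(
  commands=[
    [0,0,-0.01,0,-0.42],
    [0,0,-0.02,0,-0.42],
    [0.01,0.005,-0.02,0,-0.42],
    [0.015,0.0045,-0.015,0,-0.42],
    [0.012,0,0,0,-0.42],
  ],
)

```text
clock: 13.2
position: [0.5304, 0.2275, 0.0657]
ee_rot: [0.95, 0.311, 0.025, -0.006]
ft_force: [0.5, 1.8, -1.6]
grip_width: 0.715
```

apply_moves(
  commands=[
    [0,0,0,0,-0.42],
    [0,0,0,0,-0.42],
  ],
)

```text
clock: 13.37
position: [0.5322, 0.2288, 0.068]
ee_rot: [0.95, 0.311, 0.027, -0.006]
ft_force: [0.9, -1.1, -2.2]
grip_width: 0.706
```

```bash
python3 -c "
from h import *
o=manip.get_obs();print(R.from_quat(o['ee_rot']).as_matrix())"; python3 lw.py w10 ring_mid,ring_back,ring_eye_left,ring_eye_right,pliers_joint,pliers_tips
```

```text
[[ 0.80483439  0.59157649  0.04773748]
 [ 0.59092497 -0.8062305   0.02828527]
 [ 0.05522031  0.00544431 -0.99845935]]
13.3667 [0.5322 0.2288 0.068 ] [ 0.5916 -0.8062  0.0054] 0.7060086230600868 [ 0.9018 -1.097  -2.1667]
ring_eye_left 0.75 [255.1  60.3] [0.6104 0.2984 0.003 ] depth [0.6106 0.2987 0.0003]
ring_eye_right 0.71 [291.5  61.4] [0.6222 0.2813 0.003 ] depth [0.6101 0.278  0.0857]
pliers_joint 0.96 [268.3 187. ] [0.5561 0.2495 0.009 ] depth [0.5695 0.2584 0.088 ]
```

View pics/w10.png

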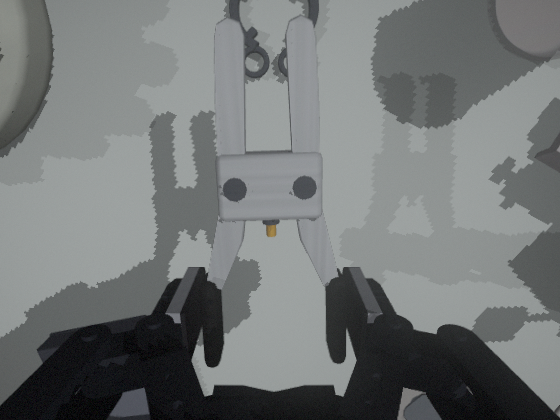

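```bash
python3 -c "
from h import *;import pickle
np.set_printoptions(precision=4,suppress=True)
s=pickle.load(open('w10.pkl','rb'))
print('joint',at_z(s,(268.5,187),.081),'block top',at_d(s,(268.5,185)),at_d(s,(228,60)),at_d(s,(305,60)))
L=at_z(s,(229,19),.084);Rr=at_z(s,(303,18),.084);print('jaw ends',L,Rr,(L+Rr)/2)
print('eyes',at_z(s,(257,64),.006),at_z(s,(290,64),.006))
a=pickle.load(open('w9.pkl','rb'));L=at_z(a,(231,26),.016);Rr=at_z(a,(299,25),.016);print('w9 ends',(L+Rr)/2,'depth',at_d(a,(231,60)),at_d(a,(299,60)))
a=pickle.load(open('w7.pkl','rb'));L=at_z(a,(254,48),.013);Rr=at_z(a,(290,48),.013);print('w7 ends',(L+Rr)/2)
"
```

```text
joint [0.5684 0.2575 0.081 ] block top [0.5702 0.2588 0.088 ] [0.5974 0.296  0.0861] [0.6133 0.2745 0.0854]
jaw ends [0.6087 0.3038 0.084 ] [0.6241 0.2834 0.084 ] [0.6164 0.2936 0.084 ]
eyes [0.6091 0.296  0.006 ] [0.6202 0.281  0.006 ]
w9 ends [0.5848 0.2821 0.016 ] depth [0.568  0.2854 0.0147] [0.583  0.2652 0.0139]
w7 ends [0.5833 0.2815 0.013 ]
```

apply_moves(
  commands=[
    [-0.001,0.0024,0.02,0,-0.42],
    [0,0,0.02,0,-0.42],
    [0,0,0.01,0,-0.42],
    [0,0,0,0,-0.42],
    [0,0,0,0,-0.42],
  ],
)

```text
clock: 14.13
position: [0.5342, 0.2271, 0.0157]
ee_rot: [0.95, 0.311, 0.026, -0.006]
ft_force: [-0.3, -0.1, -0.8]
grip_width: 0.708
```

```bash
python3 -c "
from h import *
o=manip.get_obs();print(R.from_quat(o['ee_rot']).as_matrix())"; python3 lw.py w11 ring_mid,ring_eye_left,ring_eye_right,pliers_joint
```

```text
[[ 0.80483121  0.59167216  0.04659163]
 [ 0.59105045 -0.80616125  0.02762975]
 [ 0.05390812  0.00530072 -0.99853183]]
14.1333 [0.5342 0.2271 0.0157] [ 0.5917 -0.8062  0.0053] 0.7083837710170405 [-0.3145 -0.1364 -0.8385]
ring_eye_left 0.71 [242.7  43.1] [0.6101 0.2987 0.003 ] depth [0.6071 0.2938 0.0317]
ring_eye_right 0.61 [293.6  43.6] [0.6228 0.2811 0.003 ] depth [0.6172 0.2792 0.0333]
pliers_joint 0.93 [267.  185.4] [0.5673 0.2546 0.009 ] depth [0.5718 0.2575 0.0356]
```

View pics/w11.png

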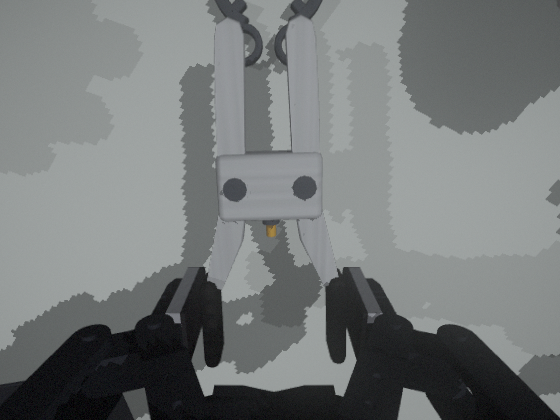

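apply_moves(
  commands=[
    [0.0015,0,0.008,0,-0.42],
    [0,0,0.005,0,-0.42],
    [0,0,0.003,0,-0.42],
    [0,0,0.002,0,-0.42],
    [0,0,0,0,-0.42],
  ],
)

```text
clock: 14.8
position: [0.5384, 0.2296, -0.0013]
ee_rot: [0.95, 0.311, 0.029, -0.006]
ft_force: [1.2, 0.4, -1.7]
grip_width: 0.707
```

```bash
python3 -c "
from h import *
o=manip.get_obs();print(R.from_quat(o['ee_rot']).as_matrix())"; python3 lw.py w12 ring_eye_left,ring_eye_right,ring_mid,ring_back,pliers_joint
python3 - <<'E'
from h import *
s=shot('scene'); save(s,'s12.png')
for n in ['ring_back','ring_mid','pliers_joint']:
    for q in nets.place_of('scene',n)[:1]: print(n,q['conf'],q['xy'],at_z(s,q['xy'],.009 if 'pl' in n else .003))
E
```

```text
[[ 0.80460856  0.59157123  0.05146398]
 [ 0.59085091 -0.80622755  0.02987201]
 [ 0.0591631   0.00637226 -0.99822799]]
14.8 [ 0.5384  0.2296 -0.0013] [ 0.5916 -0.8062  0.0064] 0.7066051515307318 [ 1.1995  0.3674 -1.7318]
ring_eye_left 0.66 [236.6  48.8] [0.6095 0.299  0.003 ] depth [0.6081 0.2961 0.0195]
ring_eye_right 0.96 [293.6  47.6] [0.6228 0.2817 0.003 ] depth [0.6197 0.2807 0.0199]
ring_back 0.48 [293.3  48.3] [0.6225 0.2816 0.003 ] depth [0.6195 0.2806 0.0201]
pliers_joint 0.63 [267.4 185.1] [0.5745 0.2588 0.009 ] depth [0.5764 0.26   0.0206]
ring_back 0.75 [287.7, 201.2] [0.54561755 0.21457974 0.003     ]
ring_mid 0.62 [237.4, 201.1] [0.6324964  0.30482871 0.003     ]
pliers_joint 0.83 [264.1, 201.3] [0.58092559 0.26188895 0.009     ]
```

View pics/w12.png

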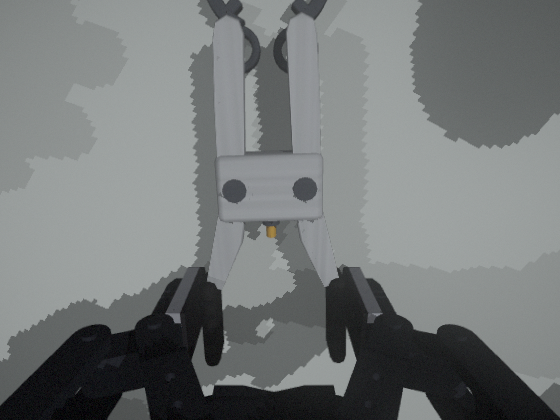

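apply_moves(
  commands=[
    [-0.002,0,-0.004,0,-0.42],
    [-0.002,0,0,0,-0.42],
    [0,0,0,0,-0.42],
    [0,0,0,0,-0.42],
  ],
)

```text
clock: 15.63
position: [0.5349, 0.2268, 0.0038]
ee_rot: [0.95, 0.311, 0.03, -0.006]
ft_force: [0.0, 0.2, -1.0]
grip_width: 0.714
```

```bash
python3 lw.py w13 ring_eye_left,ring_eye_right,pliers_joint
```

```text
15.6333 [0.5349 0.2268 0.0038] [ 0.5915 -0.8063  0.0067] 0.7136610574637761 [ 0.0489  0.2407 -1.0317]
ring_eye_left 0.63 [236.8  39.8] [0.6093 0.2991 0.003 ] depth [0.6071 0.2952 0.0234]
ring_eye_right 0.74 [290.5  36.9] [0.6227 0.2826 0.003 ] depth [0.6185 0.2809 0.0243]
pliers_joint 0.65 [267.3 181.5] [0.5713 0.2564 0.009 ] depth [0.5738 0.258  0.0252]
```

apply_moves(
  commands=[
    [-0.001,-0.001,0.004,0,-0.42],
    [0,0,0.003,0,-0.42],
    [0,0,0.002,0,-0.42],
    [0,0,0,0,-0.42],
  ],
)

```text
clock: 16.17
position: [0.5344, 0.2277, -0.0046]
ee_rot: [0.95, 0.311, 0.03, -0.006]
ft_force: [-2.5, -3.0, 4.5]
grip_width: 0.711
```

apply_moves(
  commands=[
    [0,0,0,0,-0.42],
  ],
)

```text
clock: 16.25
position: [0.5343, 0.2276, -0.0045]
ee_rot: [0.95, 0.311, 0.03, -0.006]
ft_force: [-1.3, -0.3, -0.1]
grip_width: 0.711
```

```bash
python3 lw.py w14 ring_eye_left,ring_eye_right,pliers_joint;  python3 -c "
from h import *;import pickle
s=pickle.load(open('w14.pkl','rb'));print(at_d(s,(228,60)),at_d(s,(305,60)),R.from_quat(manip.get_obs()['ee_rot']).as_matrix()[2])"
```

```text
16.25 [ 0.5343  0.2276 -0.0045] [ 0.5919 -0.806   0.0071] 0.7112397310032541 [-1.2616 -0.262  -0.1434]
ring_eye_left 0.79 [236.5  36.1] [0.6088 0.2992 0.003 ] depth [0.6075 0.297  0.0139]
ring_eye_right 0.69 [297.1  35.5] [0.6223 0.2811 0.003 ] depth [0.62   0.2803 0.0142]
pliers_joint 0.87 [271.  185.6] [0.5716 0.2559 0.009 ] depth [0.5727 0.2568 0.0163]
[0.59938024 0.29483553 0.01432509] [0.61529735 0.27330221 0.01391622] [ 0.0602614   0.00696758 -0.99815831]
```

View pics/w14.png

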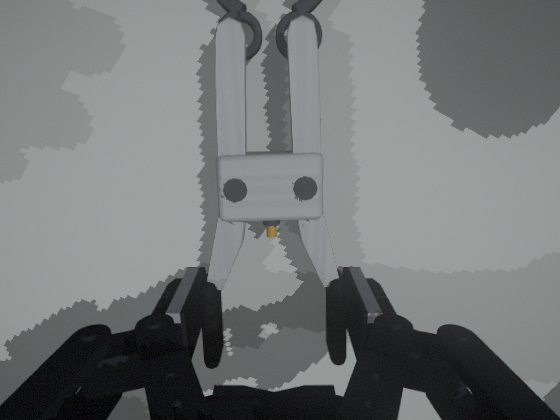

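apply_moves(
  commands=[
    [0,0,-0.001,0,-0.3],
    [0,0,-0.001,0,-0.15],
    [0,0,-0.001,0,0],
    [0,0,-0.001,0,0.1],
    [0,0,0,0,0.2],
  ],
  squeeze=60,
)

```text
clock: 16.87
position: [0.5339, 0.2297, -0.0002]
ee_rot: [0.95, 0.312, 0.03, -0.007]
ft_force: [-1.2, 0.6, 4.7]
grip_width: 0.403
```

apply_moves(
  commands=[
    [0,0,0,0,0.3],
    [0,0,0,0,0.4],
    [0,0,0,0,0.4],
    [0,0,0,0,0.4],
  ],
)

```text
clock: 17.2
position: [0.5341, 0.2295, 0.0002]
ee_rot: [0.95, 0.312, 0.03, -0.007]
ft_force: [-1.1, 0.7, 2.9]
grip_width: 0.369
```

```bash
python3 lw.py w15 ring_eye_left,ring_eye_right,pliers_joint,ring_mid,ring_back;  python3 -c "
from h import *
print(R.from_quat(manip.get_obs()['ee_rot']).as_matrix())"
```

```text
17.2 [0.5341 0.2295 0.0002] [ 0.5925 -0.8055  0.0055] 0.3689132583845804 [-1.0758  0.7144  2.8974]
ring_eye_right 0.93 [325.8  37.2] [0.6293 0.2741 0.003 ] depth [0.6264 0.274  0.0142]
pliers_joint 0.84 [267.8 175.7] [0.5731 0.2607 0.009 ] depth [0.574  0.2614 0.0161]
ring_back 0.34 [323.5  34.5] [0.6295 0.2754 0.003 ] depth [0.627  0.2753 0.0128]
[[ 0.80379636  0.59251171  0.05330364]
 [ 0.59165065 -0.8055431   0.03240082]
 [ 0.06213624  0.00549347 -0.99805256]]
```

apply_moves(
  commands=[
    [0,0,-0.005,0,0.4],
    [0,0,-0.015,0,0.4],
    [0,0,-0.025,0,0.4],
    [0,0,-0.03,0,0.4],
    [0,0,-0.03,0,0.4],
  ],
)

```text
clock: 17.92
position: [0.5235, 0.2226, 0.1005]
ee_rot: [0.95, 0.312, 0.022, -0.006]
ft_force: [0.5, 0.8, -1.1]
grip_width: 0.37
```

apply_moves(
  commands=[
    [0,0,-0.01,0,0.4],
    [0,0,0,0,0.4],
    [0,0,0,0,0.4],
  ],
)

```text
clock: 18.17
position: [0.5258, 0.2228, 0.1168]
ee_rot: [0.95, 0.311, 0.027, -0.006]
ft_force: [-0.0, -0.9, -1.8]
grip_width: 0.367
```

```bash
python3 lw.py w16 ring_eye_left,ring_eye_right,pliers_joint,ring_mid,ring_back,groove;  python3 - <<'E'
from h import *
np.set_printoptions(precision=4,suppress=True)
print(R.from_quat(manip.get_obs()['ee_rot']).as_matrix())
cr=[]
for c in ['scene','side']:
    s=shot(c); 
    for n in ['groove','ring_back','ring_mid','ring_eye_left','ring_eye_right','pliers_joint']:
        for q in nets.place_of(c,n)[:1]: print(c,n,round(q['conf'],2),q['xy'],at_z(s,q['xy'],.073 if n=='groove' else .135),at_d(s,q['xy']))
    o=manip.get_obs()['position']; u=proj(s,o+[.07,.05,0]).astype(int); a=max(u[1]-60,0);b=max(u[0]-80,0)
    cr.append(cv2.resize(s['p'][a:a+120,b:b+160],(400,300),interpolation=2))
cr.append(np.zeros_like(cr[0]))
cv2.imwrite('pics/m16.png',cv2.hconcat(cr[:2])[:,:,::-1])
E
```

```text
18.1667 [0.5258 0.2228 0.1168] [ 0.5915 -0.8063  0.0057] 0.367063760888324 [-0.035  -0.9052 -1.8192]
ring_eye_left 0.87 [198.3  44.6] [0.5935 0.3364 0.003 ] depth [0.5893 0.3028 0.1291]
ring_eye_right 0.88 [325.2  38.2] [0.6492 0.2676 0.003 ] depth [0.618  0.2672 0.1296]
pliers_joint 0.73 [268.1 176. ] [0.5481 0.2429 0.009 ] depth [0.5658 0.2545 0.1323]
pliers_joint 0.58 [198.2  41.9] [0.5947 0.3358 0.009 ] depth [0.5901 0.3035 0.1284]
[[ 0.8048  0.5918  0.0453]
 [ 0.5912 -0.8061  0.0271]
 [ 0.0525  0.005  -0.9986]]
scene groove 0.74 [212.2, 238.0] [0.5169 0.4619 0.073 ] [0.5048 0.4693 0.0877]
scene ring_back 0.72 [230.0, 162.9] [0.6219 0.3246 0.135 ] [0.6417 0.3102 0.1174]
scene ring_mid 0.53 [236.5, 165.4] [0.6047 0.3202 0.135 ] [0.736  0.2204 0.015 ]
scene ring_eye_left 0.48 [245.9, 171.9] [0.5724 0.3207 0.135 ] [0.5827 0.3124 0.125 ]
scene ring_eye_right 0.6 [247.1, 157.4] [0.6116 0.2832 0.135 ] [0.705  0.2072 0.0507]
scene pliers_joint 0.75 [270.8, 164.4] [0.5551 0.2628 0.135 ] [0.5597 0.2584 0.1304]
side groove 0.76 [189.9, 233.8] [0.5164 0.4509 0.073 ] [0.5017 0.4661 0.0856]
side ring_back 0.58 [185.9, 151.9] [0.6179 0.3374 0.135 ] [0.6404 0.3137 0.1216]
side ring_mid 0.61 [202.2, 151.7] [0.5962 0.3227 0.135 ] [0.7058 0.2001 0.067 ]
side ring_eye_left 0.87 [211.5, 159.4] [0.5638 0.3387 0.135 ] [0.5857 0.3134 0.1206]
side ring_eye_right 0.5 [212.8, 144.1] [0.6024 0.2882 0.135 ] [0.6195 0.2683 0.1245]
side pliers_joint 0.94 [242.7, 144.9] [0.5583 0.2645 0.135 ] [0.5594 0.2631 0.1343]
```

apply_moves(
  commands=[
    [-0.006,-0.015,-0.005,0,0.4],
    [-0.006,-0.025,-0.005,0,0.4],
    [-0.006,-0.03,-0.005,0,0.4],
    [-0.006,-0.03,0,0,0.4],
    [-0.006,-0.03,0,0,0.4],
  ],
)

```text
clock: 19.63
position: [0.4263, 0.3059, 0.1297]
ee_rot: [0.952, 0.305, 0.027, -0.004]
ft_force: [-0.7, -0.5, -1.5]
grip_width: 0.37
```

apply_moves(
  commands=[
    [-0.006,-0.03,0,0,0.4],
    [-0.006,-0.025,0,0,0.4],
    [-0.002,-0.015,0,0,0.4],
    [0,0,0,0,0.4],
    [0,0,0,0,0.4],
  ],
)

```text
clock: 20.05
position: [0.3657, 0.3624, 0.1296]
ee_rot: [0.95, 0.309, 0.028, -0.006]
ft_force: [1.1, -1.3, -2.0]
grip_width: 0.368
```

```bash
python3 lw.py w17 ring_eye_left,ring_eye_right,pliers_joint,groove;  python3 - <<'E'
from h import *
print(R.from_quat(manip.get_obs()['ee_rot']).as_matrix())
E
```

```text
20.05 [0.3657 0.3624 0.1296] [ 0.5886 -0.8084  0.0063] 0.3680637729503902 [ 1.0711 -1.3014 -2.0038]
ring_eye_left 0.77 [193.8  43.5] [0.4333 0.4825 0.003 ] depth [0.4288 0.4436 0.1426]
ring_eye_right 0.69 [325.3  39.8] [0.492  0.4062 0.003 ] depth [0.4577 0.4061 0.1424]
pliers_joint 0.62 [267.9 174.9] [0.3871 0.382  0.009 ] depth [0.4061 0.3943 0.1451]
[[ 0.8089804   0.58570298  0.05002723]
 [ 0.58506451 -0.81049947  0.02810935]
 [ 0.05701078  0.00652925 -0.99835221]]
```

Run:
```python
from h import *;import pickle
np.set_printoptions(precision=4,suppress=True)
s=pickle.load(open('w17.pkl','rb'))
for z in (.07,.091): print(proj(s,[.511,.466,z]))
o=manip.get_obs();Rm=R.from_quat(o['ee_rot']).as_matrix()
print(o['position']+Rm@[.105+.0215,-.002,-.01],proj(s,o['position']+Rm@[.105+.0215,-.002,-.01]))
# previous wrist views: groove spindle by depth points z in .08-.095
for n in ['w1','w2','w3','w6','w17']:
    s=pickle.load(open(n+'.pkl','rb'));d=s['d'];v,u=np.nonzero(d>0)
    K=np.array(s['ci']['camera_matrix'])
    m=cv2.undistortPoints(np.stack([u,v],1).astype(float)[:,None],K,np.array([s['ci']['k1'],0,0,0.]))[:,0]
    P=s['t']+(np.c_[m,np.ones(len(m))]*d[v,u][:,None])@s['R'].T
    k=(np.hypot(P[:,0]-.511,P[:,1]-.466)<.04)
    for lo,hi in((.06,.076),(.0885,.095)):
        Q=P[k&(P[:,2]>lo)&(P[:,2]<hi)]; print(n,lo,len(Q),Q.mean(0) if len(Q) else '',(Q.min(0)+Q.max(0))/2 if len(Q) else '',np.ptp(Q,0) if len(Q) else '')
for c in ['scene','side']:
    s=shot(c);d=s['d'];v,u=np.nonzero(d>0)
    K=np.array(s['ci']['camera_matrix'])
    m=cv2.undistortPoints(np.stack([u,v],1).astype(float)[:,None],K,np.array([s['ci']['k1'],0,0,0.]))[:,0]
    P=s['t']+(np.c_[m,np.ones(len(m))]*d[v,u][:,None])@s['R'].T
    k=(np.hypot(P[:,0]-.511,P[:,1]-.466)<.045)
    for lo,hi in((.067,.076),(.0885,.1)):
        Q=P[k&(P[:,2]>lo)&(P[:,2]<hi)]; print(c,lo,len(Q),Q.mean(0) if len(Q) else '',(Q.min(0)+Q.max(0))/2 if len(Q) else '',np.ptp(Q,0) if len(Q) else '')
```

```text
[275.7711 -90.377 ]
[ 276.352  -115.4957]
[0.4678 0.4365 0.1466] [273.8213 -45.9212]
w1 0.06 1168 [0.51   0.4353 0.0704] [0.5101 0.4346 0.0704] [0.0622 0.0168 0.0051]
w1 0.0885 0   
w2 0.06 2147 [0.4961 0.4507 0.0698] [0.5079 0.4558 0.0684] [0.0732 0.0594 0.0152]
w2 0.0885 118 [0.5073 0.4441 0.0901] [0.5083 0.4456 0.0906] [0.0227 0.0118 0.0042]
w3 0.06 0   
w3 0.0885 0   
w6 0.06 0   
w6 0.0885 0   
w17 0.06 0   
w17 0.0885 0   
scene 0.067 652 [0.506  0.4683 0.0702] [0.5107 0.4657 0.0712] [0.0878 0.0884 0.0084]
scene 0.0885 154 [0.5119 0.4576 0.0911] [0.5122 0.4573 0.091 ] [0.0331 0.0308 0.005 ]
side 0.067 1222 [0.5062 0.469  0.0712] [0.5112 0.4658 0.0715] [0.0887 0.0893 0.009 ]
side 0.0885 252 [0.5121 0.458  0.0915] [0.5136 0.4574 0.0911] [0.033  0.0327 0.0051]
```

apply_moves(
  commands=[
    [0.015,0.004,0.005,0,0.4],
    [0.02,0.004,0.005,0,0.4],
    [0.012,0,0,0,0.4],
    [0,0,0,0,0.4],
    [0,0,0,0,0.4],
  ],
)

```text
clock: 20.82
position: [0.4135, 0.3809, 0.1216]
ee_rot: [0.952, 0.306, 0.028, -0.005]
ft_force: [-1.3, 0.2, -2.0]
grip_width: 0.373
```

```bash
cat > hov.py <<'E'
from h import *;import pickle,sys
np.set_printoptions(precision=4,suppress=True)
o=manip.get_obs();Rm=R.from_quat(o['ee_rot']).as_matrix();print(o['clock'],o['position'],Rm.tolist())
w=shot('wrist')
for q in nets.place_of('wrist','pliers_joint')[:1]: print('wj',q['xy'],at_d(w,q['xy']))
cr=[]
for c in ['scene','side']:
    s=shot(c);d=s['d'];v,u=np.nonzero(d>0)
    K=np.array(s['ci']['camera_matrix'])
    m=cv2.undistortPoints(np.stack([u,v],1).astype(float)[:,None],K,np.array([s['ci']['k1'],0,0,0.]))[:,0]
    P=s['t']+(np.c_[m,np.ones(len(m))]*d[v,u][:,None])@s['R'].T
    pickle.dump(P,open(c+'P.pkl','wb'))
    for n in ['groove','ring_back','ring_eye_left','ring_eye_right','pliers_joint']:
        for q in nets.place_of(c,n)[:1]: print(c,n,round(q['conf'],2),q['xy'],at_d(s,q['xy']))
    uu=proj(s,[.50,.45,.1]).astype(int);a=max(uu[1]-50,0);b=max(uu[0]-66,0)
    cr.append(cv2.resize(s['p'][a:a+100,b:b+133],(800,600),interpolation=2)); cv2.imwrite('pics/h_%s.png'%c,cr[-1][:,:,::-1])
cv2.imwrite('pics/hov.png',cv2.hconcat([cv2.resize(x,(400,300)) for x in cr])[:,:,::-1])
E
python3 hov.py
```

```text
20.8167 [0.4135 0.3809 0.1216] [[0.8111665124268874, 0.5826516667260992, 0.0502585751737874], [0.5820703017195699, -0.812688975387134, 0.02703318590731615], [0.05659552078821678, 0.0073256088831767895, -0.9983703133012327]]
wj [266.3, 174.5] [0.4539 0.4131 0.137 ]
scene groove 0.61 [214.9, 239.0] [0.4996 0.4667 0.0869]
scene ring_back 0.69 [202.7, 221.2] [0.5252 0.4722 0.1213]
scene ring_eye_left 0.71 [212.5, 239.8] [0.5037 0.4699 0.0838]
scene ring_eye_right 0.5 [203.7, 219.2] [0.5289 0.4672 0.1208]
scene pliers_joint 0.75 [250.0, 224.2] [0.4418 0.4232 0.1391]
side groove 0.8 [190.0, 233.3] [0.5013 0.4662 0.0866]
side ring_back 0.92 [171.3, 206.4] [0.5238 0.4737 0.1253]
side ring_eye_left 0.57 [204.7, 212.1] [0.4706 0.4672 0.1295]
side ring_eye_right 0.66 [203.9, 190.7] [0.5077 0.4243 0.1323]
side pliers_joint 0.8 [240.2, 199.0] [0.4434 0.426  0.1382]
```

Run:
```python
import pickle,numpy as np
np.set_printoptions(precision=4,suppress=True)
h=np.arctan2(.582,.811);a=np.array([np.cos(h),np.sin(h)]);l=np.array([-a[1],a[0]]);c=np.array([.512,.4577])
for n in ['scene','side']:
    P=pickle.load(open(n+'P.pkl','rb'));A=(P[:,:2]-c)@a;L=(P[:,:2]-c)@l
    k=(abs(A)<.06)&(abs(L)<.06)&(P[:,2]>.108)&(P[:,2]<.16)
    G=[[' ']*41 for _ in range(34)]
    for x,y,z in zip(A[k],L[k],P[k,2]):
        i=int((x+.06)/.003);j=int((.06-y)/.003)
        if 0<=i<34: G[33-i][j]=chr(ord('0')+min(9,max(0,int((z-.108)/.004))))
    print(n); print('\n'.join('%4d '%(-60+3*(33-i))+''.join(r) for i,r in enumerate(G)))
    T=P[(np.hypot(A,L)<.03)&(P[:,2]>.088)&(P[:,2]<.097)];print(T.mean(0),len(T))
```

```text
scene
  39                                          
  36                                          
  33                                          
  30                                          
  27                                          
  24                                          
  21               4 444444444                
  18             3444343433334 4              
  15            344 2       344443            
  12           3444          34424            
   9           3443          43 33            
   6          324               334           
   3          34                 34           
   0          34                 34           
  -3          44                 34           
  -6          34                 4            
  -9         344 4            44 44           
 -12          33444            334            
 -15          3344             334            
 -18            34              346           
 -21          436             4 4336          
 -24         4366             34543           
 -27         35666            3 5666          
 -30         
[... 1459 characters left out ...]
33546          
 -21          336             3344466         
 -24         3437             336544          
 -27         3366             4355 3          
 -30         43666            434666          
 -33          3366             44367          
 -36          5346             5666           
 -39          55566            5566           
 -42           5676           65566           
 -45           55766          65567           
 -48           55567          55666           
 -51           656666         556666          
 -54            55677         55766           
 -57            55776        65666            
 -60             57666       65676            
[0.5118 0.4581 0.0912] 267
```

View pics/h_side.png

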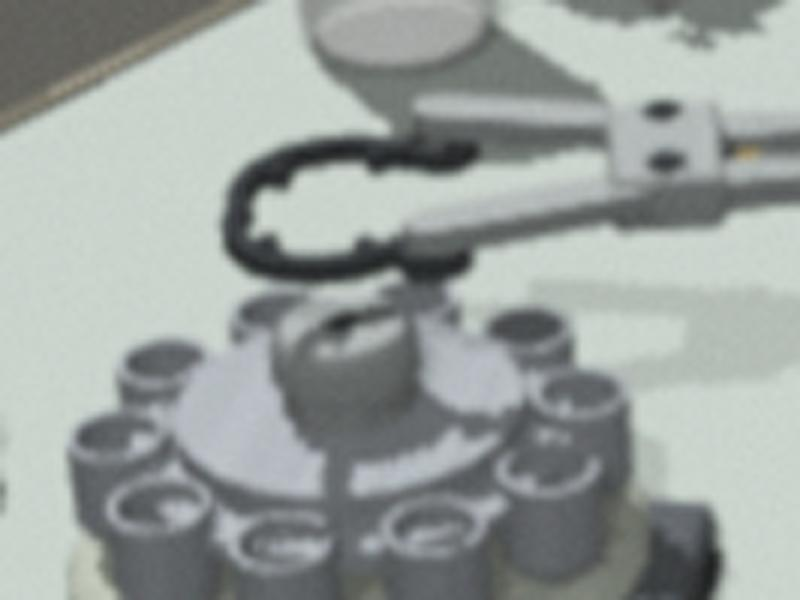

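apply_moves(
  commands=[
    [0,0.002,0.008,0,0.4],
    [0,0,0.007,0,0.4],
    [0,0,0,0,0.4],
    [0,0,0,0,0.4],
  ],
)

```text
clock: 21.85
position: [0.4153, 0.3799, 0.1051]
ee_rot: [0.951, 0.306, 0.028, -0.005]
ft_force: [0.2, 0.5, -1.1]
grip_width: 0.37
```

```bash
cat > gr.py <<'E'
import pickle,numpy as np,sys,subprocess
subprocess.run(['python3','hov.py'])
h=np.arctan2(.582,.811);a=np.array([np.cos(h),np.sin(h)]);l=np.array([-a[1],a[0]]);c=np.array([.512,.4577])
lo,hi=map(float,sys.argv[1:3])
for n in ['scene','side']:
    P=pickle.load(open(n+'P.pkl','rb'));A=(P[:,:2]-c)@a;L=(P[:,:2]-c)@l
    k=(A>-.035)&(A<.035)&(abs(L)<.045)&(P[:,2]>lo)&(P[:,2]<hi)
    r=k&(abs(A)<.006); lf=L[r&(L>.02)];rt=L[r&(L<-.02)];b=A[k&(abs(L)<.008)&(A>.01)]
    print(n,'L outer',np.percentile(lf,[5,50,95]).round(4),np.percentile(rt,[5,50,95]).round(4),'mid',round((np.median(lf)+np.median(rt))/2,4),'back',np.percentile(b,[5,50,95]).round(4),'z back',np.median(P[k&(abs(L)<.008)&(A>.01),2]).round(4),'z sides',np.median(P[r&(L>.02),2]).round(4),np.median(P[r&(L<-.02),2]).round(4))
E
python3 gr.py .096 .13
```

```text
21.85 [0.4153 0.3799 0.1051] [[0.810572385669756, 0.5834385121719842, 0.05071400303842854], [0.5828441708053224, -0.8121236709065951, 0.02734621932648959], [0.057140879831312656, 0.007392270810630423, -0.9983387572284097]]
wj [267.7, 177.4] [0.4551 0.411  0.1207]
scene groove 0.88 [215.3, 238.1] [0.4996 0.4655 0.0886]
scene ring_back 0.68 [203.1, 221.1] [0.5376 0.4642 0.1075]
scene ring_eye_left 0.73 [221.1, 237.3] [0.474  0.4685 0.1126]
scene ring_eye_right 0.52 [224.7, 216.3] [0.5152 0.4272 0.1116]
scene pliers_joint 0.89 [250.9, 229.0] [0.4445 0.4195 0.122 ]
side ring_back 0.92 [169.3, 215.3] [0.5295 0.4737 0.1099]
side ring_eye_left 0.96 [202.8, 224.1] [0.4743 0.4686 0.1109]
side ring_eye_right 0.71 [201.3, 202.8] [0.5147 0.4238 0.111 ]
side pliers_joint 0.89 [237.4, 208.0] [0.4496 0.4249 0.1223]
scene L outer [0.0254 0.029  0.0303] [-0.0292 -0.0275 -0.0254] mid 0.0007 back [0.0192 0.0213 0.024 ] z back 0.109 z sides 0.1088 0.109
side L outer [0.0238 0.0283 0.0304] [-0.0322 -0.0285 -0.0232] mid -0.0001 back [0.0192 0.0217 0.0246] z back 0.1102 z sides 0.1096 0.1103
```

apply_moves(
  commands=[
    [0.001,0,0.008,0,0.4],
    [0,0,0.004,0,0.4],
    [0,0,0,0,0.4],
  ],
)

```text
clock: 22.8
position: [0.4171, 0.3812, 0.0929]
ee_rot: [0.951, 0.306, 0.029, -0.006]
ft_force: [0.1, 0.7, -1.6]
grip_width: 0.373
```

apply_moves(
  commands=[
    [-0.0015,0,0.006,0,0.4],
    [-0.0005,0,0.005,0,0.4],
    [0,0,0,0,0.4],
  ],
)

```text
clock: 23.05
position: [0.4157, 0.38, 0.0799]
ee_rot: [0.951, 0.306, 0.029, -0.005]
ft_force: [-1.2, 0.2, -0.9]
grip_width: 0.364
```

```bash
python3 gr.py .09 .115
```

```text
23.05 [0.4157 0.38   0.0799] [[0.8105147851685877, 0.5834903609469703, 0.05103706207348563], [0.5828834019354873, -0.8120866136035261, 0.02760926935054346], [0.057556257446360615, 0.007370935349868525, -0.9983150537484831]]
wj [266.6, 177.3] [0.4552 0.4115 0.0953]
scene groove 0.84 [212.9, 241.3] [0.5029 0.47   0.0802]
scene ring_back 0.57 [202.8, 231.1] [0.5365 0.4693 0.0836]
scene ring_eye_left 0.62 [222.7, 243.2] [0.4747 0.4662 0.0939]
scene ring_eye_right 0.6 [228.7, 226.4] [0.5087 0.4247 0.0862]
scene pliers_joint 0.61 [250.3, 235.4] [0.4514 0.4162 0.0969]
side groove 0.7 [189.2, 234.1] [0.5021 0.4671 0.0856]
side ring_back 0.81 [169.3, 227.5] [0.5503 0.4565 0.0752]
side ring_eye_left 0.86 [202.5, 238.0] [0.4765 0.4691 0.0889]
side ring_eye_right 0.68 [203.8, 219.7] [0.509  0.4278 0.0871]Traceback (most recent call last):
  File "gr.py", line 9, in <module>
    print(n,'L outer',np.percentile(lf,[5,50,95]).round(4),np.percentile(rt,[5,50,95]).round(4),'mid',round((np.median(lf)+np.median(rt))/2,4),'back',np.percentile(b,[5,50,95]).round(4),'z back',np.median(P[k&(abs(L)<.008)&(A>.01),2]).round(4),'z sides',np.median(P[r&(L>.02),2]).round(4),np.median(P[r&(L<-.02),2]).round(4))
                      ~~~~~~~~~~~~~^^^^^^^^^^^^^^
    return _quantile_unchecked(
        a, q, axis, out, overwrite_input, method, keepdims, weights)
    return _ureduce(a,
                    func=_quantile_ureduce_func,
    ...<5 lines>...
                    overwrite_input=overwrite_input,
                    method=method)
    r = func(a, **kwargs)
    result = _quantile(arr,
                       quantiles=q,
    ...<2 lines>...
                       out=out,
                       weights=wgt)
    slices_having_nans = np.isnan(arr[-1, ...])
                                  ~~~^^^^^^^^^
IndexError: index -1 is out of bounds for axis 0 with size 0
```

```bash
python3 gr.py .077 .092 | tail -2
```

```text
scene L outer [0.025  0.0285 0.0305] [-0.0311 -0.0278 -0.0222] mid 0.0004 back [0.0111 0.0202 0.0245] z back 0.0866 z sides 0.0853 0.086
side L outer [0.0233 0.0274 0.0294] [-0.0331 -0.0303 -0.0276] mid -0.0015 back [0.011  0.017  0.0254] z back 0.0874 z sides 0.0865 0.0866
```

apply_moves(
  commands=[
    [0,0,0.004,0,0.4],
    [0,0,0.003,0,0.4],
    [0,0,0,0,0.4],
  ],
)

```text
clock: 24.7
position: [0.4167, 0.3808, 0.0737]
ee_rot: [0.951, 0.306, 0.029, -0.006]
ft_force: [0.6, 0.5, -1.8]
grip_width: 0.365
```

```bash
python3 gr.py .071 .084 | tail -2
```

```text
side pliers_joint 0.83 [237.5, 225.6] [0.4527 0.4224 0.0926]
scene L outer [0.0264 0.0293 0.0379] [-0.0316 -0.0289 -0.0257] mid 0.0002 back [0.0181 0.0236 0.0329] z back 0.077 z sides 0.0761 0.0795Traceback (most recent call last):
  File "gr.py", line 9, in <module>
    print(n,'L outer',np.percentile(lf,[5,50,95]).round(4),np.percentile(rt,[5,50,95]).round(4),'mid',round((np.median(lf)+np.median(rt))/2,4),'back',np.percentile(b,[5,50,95]).round(4),'z back',np.median(P[k&(abs(L)<.008)&(A>.01),2]).round(4),'z sides',np.median(P[r&(L>.02),2]).round(4),np.median(P[r&(L<-.02),2]).round(4))
                                                           ~~~~~~~~~~~~~^^^^^^^^^^^^^^
    return _quantile_unchecked(
        a, q, axis, out, overwrite_input, method, keepdims, weights)
    return _ureduce(a,
                    func=_quantile_ureduce_func,
    ...<5 lines>...
                    overwrite_input=overwrite_input,
                    method=method)
    r = func(a, **kwargs)
    result = _quantile(arr,
                       quantiles=q,
    ...<2 lines>...
                       out=out,
                       weights=wgt)
    slices_having_nans = np.isnan(arr[-1, ...])
                                  ~~~^^^^^^^^^
IndexError: index -1 is out of bounds for axis 0 with size 0
```

apply_moves(
  commands=[
    [-0.0005,0,0.002,0,0.4],
    [0,0,0,0,0.4],
  ],
)

```text
clock: 25.57
position: [0.4166, 0.3809, 0.0723]
ee_rot: [0.951, 0.306, 0.03, -0.006]
ft_force: [-0.8, -0.4, -2.0]
grip_width: 0.366
```

apply_moves(
  commands=[
    [0,0,0.0015,0,0.4],
    [0,0,0,0,0.4],
  ],
)

```text
clock: 25.73
position: [0.4167, 0.3809, 0.0706]
ee_rot: [0.951, 0.306, 0.03, -0.006]
ft_force: [-0.7, -0.2, -2.4]
grip_width: 0.372
```

apply_moves(
  commands=[
    [0,0,0.001,0,0.4],
    [0,0,0,0,0.4],
    [0,0,0,0,0.4],
  ],
)

```text
clock: 25.98
position: [0.4168, 0.381, 0.0695]
ee_rot: [0.951, 0.306, 0.03, -0.006]
ft_force: [-0.1, -0.5, -1.5]
grip_width: 0.373
```

apply_moves(
  commands=[
    [0,0,0.0012,0,0.4],
    [0,0,0,0,0.4],
    [0,0,0,0,0.4],
  ],
)

```text
clock: 26.23
position: [0.4171, 0.3812, 0.0685]
ee_rot: [0.951, 0.306, 0.03, -0.006]
ft_force: [0.1, 0.3, -0.7]
grip_width: 0.366
```

```bash
sed -i 's/^    print(n/    len(lf) and len(rt) and len(b) and print(n/' gr.py; python3 gr.py .0735 .082
python3 - <<'E'
import pickle,numpy as np
h=np.arctan2(.582,.811);a=np.array([np.cos(h),np.sin(h)]);l=np.array([-a[1],a[0]]);c=np.array([.512,.4577])
for n in ['scene','side']:
    P=pickle.load(open(n+'P.pkl','rb'));A=(P[:,:2]-c)@a;L=(P[:,:2]-c)@l
    G=[[' ']*31 for _ in range(27)]
    k=P[:,2]>.064
    for x,y,z in zip(A[k],L[k],P[k,2]):
        i=int((x+.045)//.003);j=int((.045-y)//.003)
        if 0<=i<27 and 0<=j<31: G[26-i][j]=chr(ord('0')+min(9,max(0,int((z-.066)/.003))))
    print(n); print('\n'.join('%4d '%(-45+3*(26-i))+''.join(r) for i,r in enumerate(G)))
E
```

```text
26.2333 [0.4171 0.3812 0.0685] [[0.8103568357169741, 0.5834597086611095, 0.05381976566157023], [0.5827168120972317, -0.8121130379200534, 0.03022466773186439], [0.061342609220775605, 0.0068689161703397, -0.9980931330715748]]
scene groove 0.7 [211.3, 236.8] [0.5061 0.4701 0.0906]
scene ring_back 0.5 [203.0, 232.2] [0.5453 0.4643 0.0704]
scene ring_eye_left 0.63 [222.4, 247.5] [0.4751 0.468  0.0827]
scene ring_eye_right 0.55 [227.1, 229.6] [0.5122 0.4271 0.0761]
scene pliers_joint 0.9 [250.2, 239.4] [0.4518 0.4168 0.0857]
side groove 0.73 [238.8, 230.9] [0.4489 0.425  0.0867]
side ring_back 0.63 [169.4, 235.1] [0.5382 0.4695 0.0732]
side ring_eye_left 0.86 [203.5, 244.1] [0.4765 0.4681 0.0787]
side ring_eye_right 0.65 [204.6, 223.4] [0.5105 0.425  0.0791]
side pliers_joint 0.57 [240.0, 231.8] [0.4471 0.4247 0.0857]
scene L outer [0.0248 0.0287 0.0301] [-0.0312 -0.0302 -0.0293] mid -0.0008 back [0.0214 0.0235 0.0263] z back 0.0763 z sides 0.0759 0.0768
scene
  33 0     0 011111 111 1111        
  30 000 00011011111 111111110   00 
  27   0001 011111 1 1   111111  0  
  24     0111113 333
[... 1167 characters left out ...]
 
   9 00001123   123888888           
   6 00001113  61188888888          
   3 00011213  21288888888          
   0 0 001213 7218888888888         
  -3 0000122   212888888888         
  -6 000022133842388888888          
  -9 000011144352388888888          
 -12 0 0022113  42288888            
 -15 0010112233 52113117   1 22     
 -18 0000016     664111111113226    
 -21 00000015        1 111114321    
 -24   0010056       11111214421    
 -27  0000016        11111111656    
 -30  00020016        111111116100  
 -33 0000 00001      1111111110   0 
 -36  0 00440000      111111000     
 -39     00000000 0   11 1 4300     
 -42     0 44600          53100     
 -45   100 436500        0435005
```

apply_moves(
  commands=[
    [-0.0005,0,0.0005,0,0.2],
    [-0.001,0,0.0005,0,0.1],
    [-0.001,0,0.0007,0,0],
    [0,0,0,0,0],
  ],
)

```text
clock: 27.27
position: [0.4149, 0.3796, 0.0663]
ee_rot: [0.951, 0.306, 0.03, -0.006]
ft_force: [-0.6, 0.5, -0.6]
grip_width: 0.503
```

apply_moves(
  commands=[
    [-0.001,0,0.0005,0,-0.1],
    [-0.001,0,0.0005,0,-0.2],
    [-0.001,0,0.0005,0,-0.3],
    [0,0,0,0,-0.3],
  ],
)

```text
clock: 27.6
position: [0.4114, 0.3776, 0.0641]
ee_rot: [0.951, 0.307, 0.029, -0.006]
ft_force: [0.4, 0.4, -0.6]
grip_width: 0.648
```

apply_moves(
  commands=[
    [0,0,0.0003,0,-0.36],
    [0,0,0,0,-0.41],
    [0,0,0,0,-0.41],
    [0,0,0,0,-0.41],
  ],
)

```text
clock: 27.93
position: [0.4117, 0.3775, 0.0638]
ee_rot: [0.951, 0.307, 0.03, -0.006]
ft_force: [-1.3, -0.3, -0.9]
grip_width: 0.708
```

```bash
cat > map.py <<'E'
import pickle,numpy as np,subprocess
subprocess.run(['python3','hov.py'])
h=np.arctan2(.582,.811);a=np.array([np.cos(h),np.sin(h)]);l=np.array([-a[1],a[0]]);c=np.array([.512,.4577])
for n in ['scene','side']:
    P=pickle.load(open(n+'P.pkl','rb'));A=(P[:,:2]-c)@a;L=(P[:,:2]-c)@l
    G=[[' ']*31 for _ in range(27)]
    k=P[:,2]>.064
    for x,y,z in zip(A[k],L[k],P[k,2]):
        i=int((x+.045)//.003);j=int((.045-y)//.003)
        if 0<=i<27 and 0<=j<31: G[26-i][j]=chr(ord('0')+min(9,max(0,int((z-.066)/.003))))
    print(n); print('\n'.join('%4d '%(-45+3*(26-i))+''.join(r) for i,r in enumerate(G)))
E
python3 map.py
```

```text
27.9333 [0.4117 0.3775 0.0638] [[0.8102557975864578, 0.5836885972040505, 0.05285039234954595], [0.5829881134960039, -0.8119476867602472, 0.029424708784527416], [0.0600866208061638, 0.006969609648428915, -0.9981688346875216]]
wj [267.9, 184.9] [0.45   0.4074 0.0852]
scene groove 0.65 [211.5, 239.6] [0.5055 0.4709 0.0837]
scene ring_back 0.67 [204.2, 234.1] [0.5357 0.4677 0.0744]
scene ring_eye_left 0.66 [226.1, 242.5] [0.4822 0.4533 0.0804]
scene ring_eye_right 0.58 [229.6, 234.2] [0.4968 0.4328 0.0782]
scene pliers_joint 0.78 [255.6, 239.5] [0.4439 0.4096 0.0862]
side groove 0.7 [189.6, 234.0] [0.5026 0.4658 0.0849]
side ring_back 0.17 [280.4, 228.1] [0.3876 0.4144 0.1056]
side ring_eye_left 0.72 [209.6, 239.3] [0.4794 0.4518 0.0768]
side ring_eye_right 0.62 [208.4, 230.1] [0.4955 0.4348 0.0778]
side pliers_joint 0.92 [244.6, 227.8] [0.4471 0.4139 0.0866]
scene
  33 0     00111111111 11211        
  30 0000 0011111111100 11111     00
  27 1 00000111010011111 11111   00 
  24     0011101111 33  1 1 11 1    
  21     001111111233333   1 11010  
  18 0  011 1 01 331126        11   
  15
[... 1071 characters left out ...]
  
   9 00001121113338888888           
   6  000221 144338888888           
   3 0000121113438889888888         
   0 0 0011122443888888888          
  -3 000021111343388888888          
  -6  00021121442888888888          
  -9 00001112124337 89888           
 -12 0000111111333388888          1 
 -15 0000022111133421111       11  0
 -18  000011 11123542711123   1111 0
 -21 00000122211133   13113   11    
 -24   000011121332   333522        
 -27  000 001111336   43336         
 -30   00  0011145    333351        
 -33 100 0 00011466    33566        
 -36 1   0000000155    63266 00     
 -39     0000000100     4456 00     
 -42    00    00310 00 536 5500     
 -45    00     0066 00  3366500
```

apply_moves(
  commands=[
    [0.0002,0,-0.002,0,-0.42],
    [0.0002,0,-0.002,0,-0.42],
    [0.0002,0,-0.003,0,-0.42],
  ],
)

```text
clock: 28.88
position: [0.4114, 0.3773, 0.0706]
ee_rot: [0.951, 0.307, 0.029, -0.006]
ft_force: [0.2, -0.2, -1.5]
grip_width: 0.708
```

apply_moves(
  commands=[
    [0.0003,0,-0.004,0,-0.42],
    [0.0003,0,-0.005,0,-0.42],
    [0,0,0,0,-0.42],
  ],
)

```text
clock: 29.13
position: [0.4117, 0.3778, 0.0815]
ee_rot: [0.951, 0.307, 0.03, -0.006]
ft_force: [0.8, 0.4, -1.3]
grip_width: 0.709
```

```bash
python3 map.py
```

```text
29.1333 [0.4117 0.3778 0.0815] [[0.8101222807403657, 0.583899662790197, 0.052564950694565196], [0.5832061820778077, -0.8117962199434184, 0.0292821869368404], [0.059769887353540815, 0.006934052139346683, -0.99818809824936]]
wj [270.8, 186.9] [0.45   0.4064 0.1029]
scene groove 0.95 [211.3, 239.4] [0.5057 0.4712 0.0844]
scene ring_back 0.64 [205.4, 235.9] [0.5296 0.4692 0.0748]
scene ring_eye_left 0.56 [226.9, 244.0] [0.4857 0.4495 0.0704]
scene pliers_joint 0.96 [253.5, 233.3] [0.4477 0.411  0.1018]
side groove 0.94 [189.0, 230.2] [0.5034 0.4654 0.0905]
side ring_back 0.85 [170.6, 233.9] [0.5334 0.4715 0.0778]
side ring_eye_left 0.66 [211.1, 238.7] [0.4788 0.4493 0.0766]
side ring_eye_right 0.55 [209.1, 227.8] [0.4809 0.4494 0.0936]
side pliers_joint 0.96 [244.2, 215.7] [0.4516 0.4078 0.1017]
scene
  33 0     0100 111111 110110       
  30 000 00011111001111101101   0 00
  27  00000110111111 1  1111111  0  
  24      001111011 33  1 12111000  
  21    1001111130333133    111     
  18 0  01101111333123         10   
  15 00001 1111331 1 7         11  0
  12  00111111137288 88         
[... 1006 characters left out ...]
  
   9 00001111123438888888           
   6 00 01211125348888888           
   3 000011222453288888888          
   0 0 0021122343888988888          
  -3 000012122453888888888          
  -6 000011121353888888888          
  -9 0 001121215328888888           
 -12 0000012211 33388888            
 -15 0000012211333427171      1 11 0
 -18 000001112122 644111113  1111  0
 -21 00000011221133   1111          
 -24  00010111213321  3119          
 -27  000200 11178913 22179         
 -30 0000  001117621  238971        
 -33 000 00100111331  213999        
 -36 0   0000000123  1112119 0      
 -39     0000000001111111199 0      
 -42    000   00800100199990 00     
 -45    00     0999 0000009 000
```

apply_moves(
  commands=[
    [-0.005,0,-0.015,0,-0.42],
    [-0.01,0,-0.02,0,-0.42],
    [-0.01,0,-0.02,0,-0.42],
    [0,0.015,0,0,-0.42],
    [0,0.025,0,0,-0.42],
  ],
)

```text
clock: 30.25
position: [0.4072, 0.3314, 0.1353]
ee_rot: [0.95, 0.31, 0.027, -0.006]
ft_force: [0.2, -0.7, -1.8]
grip_width: 0.712
```

apply_moves(
  commands=[
    [0,0.03,0,0,-0.42],
    [0,0.03,0,0,-0.42],
    [0,0.03,0,0,-0.42],
    [0,0.03,0,0,-0.42],
    [0,0.015,0,0,-0.42],
  ],
)

```text
clock: 30.67
position: [0.4904, 0.2179, 0.1381]
ee_rot: [0.95, 0.312, 0.03, -0.007]
ft_force: [0.6, -0.3, -1.4]
grip_width: 0.71
```

apply_moves(
  commands=[
    [0,0.005,0.02,0,-0.42],
    [0,0,0.03,0,-0.42],
    [0,0,0.03,0,-0.42],
    [0,0,0.02,0,-0.42],
    [0,0,0,0,-0.42],
  ],
)

```text
clock: 31.08
position: [0.505, 0.2111, 0.0376]
ee_rot: [0.951, 0.307, 0.033, -0.006]
ft_force: [-1.3, 1.0, -0.4]
grip_width: 0.708
```

apply_moves(
  commands=[
    [0,0,0.02,0,-0.42],
    [0,0,0.012,0,-0.42],
    [0,0,0.003,0,-0.42],
    [0,0,0,0,-0.42],
  ],
)

```text
clock: 31.42
position: [0.508, 0.2129, 0.0037]
ee_rot: [0.951, 0.307, 0.034, -0.006]
ft_force: [-0.7, -0.2, -1.8]
grip_width: 0.707
```

apply_moves(
  commands=[
    [0,0,0.004,0,-0.42],
    [0,0,0.003,0,-0.42],
    [0,0,0.002,0,-0.42],
    [0,0,0,0,-0.42],
  ],
)

```text
clock: 31.75
position: [0.5106, 0.2144, -0.0023]
ee_rot: [0.951, 0.308, 0.036, -0.006]
ft_force: [-0.5, -0.1, -0.9]
grip_width: 0.706
```

apply_moves(
  commands=[
    [0,0,0.002,0,-0.42],
    [0,0,0,0,-0.5],
    [0,0,0,0,-0.7],
    [0,0,0,0,-1],
    [0,0,0,0,-1],
  ],
)

```text
clock: 32.17
position: [0.512, 0.2151, -0.0027]
ee_rot: [0.951, 0.308, 0.038, -0.006]
ft_force: [-0.6, 0.3, -0.4]
grip_width: 1.004
```

apply_moves(
  commands=[
    [0,0,-0.005,0,-1],
    [0,0,-0.02,0,-1],
    [0,0,-0.04,0,-1],
    [0,0,-0.04,0,-1],
    [0,0,-0.04,0,-1],
  ],
)

```text
clock: 32.58
position: [0.4968, 0.2077, 0.1393]
ee_rot: [0.951, 0.308, 0.03, -0.006]
ft_force: [2.0, 0.5, -0.1]
grip_width: 0.996
```

apply_moves(
  commands=[
    [0,0,0,0,-1],
    [0,0,0,0,-1],
    [0,0,0,0,-1],
  ],
)

```text
clock: 32.83
position: [0.5012, 0.2097, 0.1511]
ee_rot: [0.951, 0.308, 0.038, -0.007]
ft_force: [0.7, -0.2, 1.0]
grip_width: 0.999
```

```bash
sed -i 's/^    print(n); print.*//' map.py; python3 map.py; python3 lw.py w20 pliers_joint,pliers_tips,pliers_grips,vial_0_mid
python3 - <<'E'
import pickle,numpy as np
c=np.array([.512,.4577])
for n in ['scene','side']:
    P=pickle.load(open(n+'P.pkl','rb'));d=P[:,:2]-c;r=np.hypot(*d.T)
    k=(r>.017)&(r<.026)&(P[:,2]>.0735)&(P[:,2]<.083);Q=P[k]
    B=np.c_[2*Q[:,:2],np.ones(len(Q))];s=np.linalg.lstsq(B,(Q[:,:2]**2).sum(1),rcond=None)[0]
    pl=np.linalg.lstsq(np.c_[Q[:,:2]-c,np.ones(len(Q))],Q[:,2],rcond=None)[0]
    t=P[(r<.02)&(P[:,2]>.088)&(P[:,2]<.096)]
    print(n,len(Q),'ring fit',s[:2].round(4),'tilt,z',pl.round(4),'spindle top',t.mean(0).round(4))
E
```

```text
32.8333 [0.5012 0.2097 0.1511] [[0.8076360226830722, 0.5856770640186767, 0.06860343684635165], [0.5846680315881351, -0.8104701860672116, 0.03607451087728475], [0.07672905384223075, 0.01097516189596987, -0.9969915737446499]]
wj [271.3, 138.0] [0.5489 0.2441 0.0159]
scene groove 0.71 [212.6, 239.6] [0.5043 0.4692 0.0834]
scene ring_back 0.45 [206.3, 235.6] [0.5266 0.4688 0.0777]
scene ring_eye_left 0.64 [224.7, 243.4] [0.4868 0.4538 0.0745]
scene ring_eye_right 0.6 [228.1, 235.0] [0.4995 0.4348 0.0753]
scene pliers_joint 0.57 [279.5, 203.8] [0.5419 0.247  0.0167]
side groove 0.57 [190.7, 232.2] [0.5006 0.4654 0.0882]
side ring_back 0.88 [170.9, 234.5] [0.5332 0.4713 0.0767]
side ring_eye_left 0.75 [210.3, 240.6] [0.4781 0.452  0.0753]
side ring_eye_right 0.61 [208.4, 229.1] [0.5034 0.4257 0.0723]
side pliers_joint 0.8 [255.5, 206.6] [0.5433 0.254  0.0187]
33.5333 [0.5005 0.2094 0.1498] [ 0.5857 -0.8104  0.0104] 1.0011637140789613 [-0.9982  0.2175 -0.1184]
pliers_joint 0.76 [272.9 136.8] [0.5492 0.243  0.009 ] depth [0.5494 0.2432 0.016 ]
pliers_tips 0.93 [270.4  69. ] [0.5917 0.2761 0.    ] depth [0.5916 0.276  0.0006]
vial_0_mid 0.67 [263.6 324.5] [0.4142 0.1556 0.0285] depth [0.4196 0.1593 0.0388]
vial_0_mid 0.25 [269.5  68.1] [0.5885 0.2747 0.0285] depth [0.5918 0.2771 0.0002]
scene 106 ring fit [0.5127 0.4565] tilt,z [ 0.0125 -0.0044  0.076 ] spindle top [0.5115 0.4575 0.091 ]
side 222 ring fit [0.513  0.4561] tilt,z [0.0331 0.0081 0.0769] spindle top [0.5117 0.4583 0.0914]
```

Run:
```python
import pickle,numpy as np
h=np.arctan2(.582,.811);a=np.array([np.cos(h),np.sin(h)]);l=np.array([-a[1],a[0]]);c=np.array([.512,.4577])
G=[[' ']*31 for _ in range(27)]
for n in ['scene','side']:
    P=pickle.load(open(n+'P.pkl','rb'));A=(P[:,:2]-c)@a;L=(P[:,:2]-c)@l
    k=(P[:,2]>.0745)&(P[:,2]<.1)
    for x,y,z in zip(A[k],L[k],P[k,2]):
        i=int((x+.045)//.003);j=int((.045-y)//.003)
        if 0<=i<27 and 0<=j<31: G[26-i][j]='#' if z<.08 else '.'
print('\n'.join('%4d '%(-45+3*(26-i))+''.join(r) for i,r in enumerate(G)))
```

```text
33                                
  30                                
  27                                
  24              #####             
  21             ####### #          
  18           ##########           
  15          ### .#..              
  12         ###..##.....           
   9         #####.......           
   6        ## ###.......           
   3        #####.... ....          
   0        ######........          
  -3        #####..........         
  -6        ######....... .         
  -9        ###.#........           
 -12        #######......  #        
 -15         #######.... ###        
 -18          ####.#..  ###         
 -21           ###     ####         
 -24          ######  ######        
 -27          ##  ##  ##  ##        
 -30         ###  ## ###  ###       
 -33          ## ###  ######        
 -36           #####  ####          
 -39           #                    
 -42                                
 -45
```

```bash
python3 -c "
from workcell import workorder,manip
print(workorder.hand_in(), manip.get_obs()['clock'])"
```

```text
the job is handed in; nothing more can be done
the job is handed in; nothing more can be done
```

The retaining ring is on the hub and closed in the groove. The pliers lie flat on the bench, and I handed the job in at about 33.5 s of the 66 s allowed.

I lifted the pliers out of the holder by their joint, set them down behind the ring and re-gripped them by the rubber grips. The pins went into the eyes. I squeezed to the stop, which was about 31 mm at the grips, then lifted the ring and lowered it over the spindle until it reached the hub. I let it close while following back about 7 mm, pulled the pins out straight up, and laid the pliers down.

**Last checks from the depth images:**
- **Ring height and spread:** its top is 76–77 mm above the bench, as expected when seated. The eyes are about 25 mm apart, which matches a closed ring.
- **Ring tilt:** plane fits gave 0.013 and 0.034 rad from the two cameras, under the 0.1 rad limit.
- **Ring centring:** the eyes sit about 28 mm from the spindle axis, as they should. The rough circle fits disagreed slightly, giving 1.5–2.5 mm off axis, because that data was noisy and partly clipped. This is the least certain check against the 3 mm limit.
- **Pliers:** the joint top is at 16 mm, so they are flat, and they lie about 0.21 m from the spindle axis.
- **Vial:** it has not moved, within measurement noise.
- **Gripper:** open, about 15 cm up, and touching nothing.

**Corrections along the way:**
- The first hold on the grips sat a little high, so I opened and took it again.
- The first lowering towards the eyes was about 4 mm too far forward, so I backed off and repeated it.
- The tool gradually tilted by up to about 4 degrees over the run. The pliers and ring still stayed level.

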